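Tighten a transformer nut with a ratchet wrench

ROBOT

A 6-joint arm with a two-finger parallel gripper is mounted at the origin on the work surface. World frame = base frame: x ahead of the robot, y to its left, z up, the work surface at z = 0. Lengths are in m, angles in rad, forces in N, time in s.
With the tool pointing down it reaches from about 0.3 to 0.775 m from the base axis. Payload 14.6 kg.
Tool frame: the origin (TCP) lies on the front face of the gripper's body, between the roots of the fingers; the fingertips stand 97 mm ahead of it and the grasp point (between the pads) lies 78 mm ahead of it; z points along the fingers, x is the direction in which the jaws open and shut, and the axes are right-handed (so a half turn about z gives the same grasp; the last joint's range is limited). The gripper opens to 94 mm and grips with 3 to 60 N. Pads are 16 mm wide; open, the fingers measure 119 mm over their backs; the gripper's body (75 mm by 177 mm) begins 78 mm behind the grasp point.
Start: joints at [-1.281, 0.3, 1.521, -0, 1.321, -0.067], TCP at [0.192, -0.515, 0.303] pointing down, gripper open.
Joint ranges: [-3.03, 3.03], [-0.79, 2.21], [0.23, 2.52], [-1.04, 4.18], [0, 3.07], [-2.55, 2.55]. Speed limits (rad/s): [2.22, 2.22, 2.57, 3.14, 3.14, 3.14].

INTERFACE

Orientations are given as [roll, pitch, yaw] about the fixed x, y, z axes, in that order (R = Rz(yaw) Ry(pitch) Rx(roll)).
In Python, from station import sensors, camera, ctrl gives the robot as it stands.
- The arm moves only by the tool move_arm, never from a script. Its argument "rows" is text: rows parted by semicolons, each of 6 numbers parted by spaces: the shift along the tool's x, y, z in mm, then the turn, a rotation vector about the tool's x, y, z in rad. In form: x y z wx wy wz; .... A call has 1 to 20 rows; each row shifts and turns the pose as measured when the row begins, along the tool's axes as they then stand; what a row does not reach is not made up. A row lasts 1/8 s, in which the tool goes at most 62.5 mm and 10.7 degrees, less where a joint would pass 70% of its speed; a pose out of reach is approached as far as the arm can. A call with a gripper value outside its range is refused whole. "grip" is the opening, from -1 (shut) to 1 (fully open), set as the call begins (left out, the last holds). The fingers move at their own pace and stop on an object; "newtons" is the grip in N (left out, the last holds). Time passes only in rows, so rows that do not move let the fingers close. It gives the time, the measured TCP pose, the force and the opening at its end, in the units of the state.
- sensors.get_obs(): the state, without advancing time (a new reading comes with each control period).
- camera(name): name is "side" or "top" or "wrist"; returns a dict with "color" (480x640x3 uint8, blue, green, red), "z_map" (480x640 float32, m along the optical axis (not along the pixel's ray), 0 where there is no reading), "mtx" (3x3 intrinsics, pixels), "position" and "attitude" of the camera in the world; the wrist camera has in their place "hand_eye" (4x4, takes a point from camera to tool coordinates, whose origin is the TCP and whose axes are the tool frame's). Camera axes: x right, y down, z forward; pixel columns grow to the right and rows downward; lengths in m; the calibration is good to about 2 mm. A picture is of the moment at which its call begins: read the wrist's pose just before it.
- ctrl.hand_in(): hands the job in, once; it reports no verdict.
The state is a dict: "time_s": time; "qpos": joint angles; "joint_vel": joint speeds; "tau": joint torques, N m; "ee_pos": TCP position; "eef_rot": TCP orientation; "force": force on the tool from outside, world axes, zero at the start; "moment": the same for the moment, N m; "grip_width": finger opening in m.
Only numpy, scipy, OpenCV 4.12 (cv2) and the standard library are available. Lean on these libraries where they do the work, as an engineer would, in place of code of your own. Each camera call takes 0.05 s, during which the arm holds its last target.

TASK

Take the ratchet wrench from its wooden rest, put its ring right down over the big hex nut that holds the toroidal transformer in the open chassis, and tighten the nut clockwise with back-and-forth swings, letting the ratchet slip on every return, until the nut has run fully home and is snug, at about 0.45 Nm. Do not overtighten it, because that twists the transformer round on its rubber pad, and keep off the two black capacitor cans beside it. Then lift the wrench off, lay it flat on its rest as it lay before, and let go; leave the other things on the bench alone.

Things in the scene. Friction and masses are not known exactly. Their poses are not given: they have to be found in the camera images.
- nut_seat (a point): the hex nut, dark steel, 27 mm across flats, 11 mm tall plus a 3.5 mm conical crown, a 12 mm bolt end showing up to 26 mm above this point; the point is the centre of the nut's underside, on the washer (64 mm disc) on top of the grey ring-shaped transformer (102 mm wide), 59 mm above the bench. z up along the bolt; x and y turn with the nut; one of the six flats faces along x
- nut (a joint): turn of the nut, rad, growing clockwise seen from above; it runs against a steady friction of 0.12 Nm, and at 2.2 it is fully home against a firm stop; starts between 0.2 and 1.0
- transformer (a joint): twist of the transformer (with its nut) on its rubber pad, rad, growing clockwise; a spring of 3.5 Nm per rad, 0 when not loaded: the twist shows the tightening torque (0.13 rad = 0.45 Nm). A firm grip passes torque both as a sideways force on the handle, 85 mm from the bolt, and as a moment: count both
- chassis: open aluminium chassis tray, fixed; origin under the transformer's axis at bench level, x to its back. Its floor spans x -85..175 mm, y +-130 mm; front wall (at x -85 mm) 20 mm tall, side walls 36 mm, rear wall 75 mm. The wrench handle has room to swing over the open front: wrench x within 50 degrees of the chassis x
- cap_left: black capacitor can, 40 mm wide, 95 mm tall, its top 99 mm above the bench, fixed in the chassis 9 mm in front of the transformer's axis and 102 mm to the left (chassis y); origin at its foot
- cap_right: the same can, 102 mm to the right
- wrench_grip (a point): the best grip on the steel ratchet ring wrench (0.36 kg): point on the axis of its straight handle, 16 mm wide and 16 mm tall, 85 mm from the ring's axis, 9 mm above the wrench's underside. x points along the handle towards the ring, z up. The handle reaches from 37 mm to 187 mm from the axis and ends in a knob 22 mm wide, to 192 mm
- wrench_head (a point): same wrench: centre of the underside of its round head (56 mm wide, 18 mm tall). x points away from the handle. The hex hole goes right through: 28.2 mm across flats, flared at the bottom mouth. Fully down over the nut, this point lies on nut_seat (the head then rests on the washer)
- ring (a joint): turn of the hex ring inside the wrench's head, rad, growing clockwise relative to the wrench, as it does when the ratchet slips: swinging the wrench anticlockwise (seen from above) clicks freely in steps of 24 degrees, about 0.03 Nm of drag; clockwise it locks after up to 35 degrees of lost motion and turns the nut. At 0 one flat of the hex hole lies across the wrench's x axis
- rest: wooden tool rest, fixed; origin at bench level below where the ring's axis lies, x as the wrench's x. Two flat-topped blocks 40 mm high: under the head (70 x 70 mm, about the origin), and under the end of the handle (x -192 to -148 mm, 60 mm wide); between them the handle is free
- rest_top (a point): centre of the top face of the rest's head block; wrench_head lies here while the wrench is on its rest
- meter: bystander: yellow multimeter lying flat, 160 x 80 x 34 mm, origin at its underside
- spool: bystander: solder spool standing, 56 mm wide, 50 mm tall, origin at its underside
- screwdriver: bystander: screwdriver lying flat along its x

How it is judged:
On the way, in this order (a step that is already met when the one before it is completed fails the run):
1. the wrench's ring is fully down over the nut (horizontal distance between wrench_head and nut_seat below 0.004 m and z of wrench_head in the frame of nut_seat between -0.004 and 0.005 m), for 0.1 s.
2. with the ring on the nut, the wrench has been swung back with the ratchet slipping by 0.5 rad or more in all, and the nut has been turned past 1.3 rad (value of joint nut above 1.3 rad and value of joint ring above 0.5 rad and horizontal distance between wrench_head and nut_seat below 0.005 m and z of wrench_head in the frame of nut_seat below 0.009 m), for 0.02 s.
3. the nut is home and pulled snug with the wrench on it: at least 0.24 Nm (value of joint nut above 2.13 rad and value of joint transformer above 0.067 rad and horizontal distance between wrench_head and nut_seat below 0.005 m and z of wrench_head in the frame of nut_seat below 0.009 m), for 0.05 s.
At the end, for the whole second after the job is handed in: The nut is home (2.1 rad or more), the transformer is back within 0.05 rad of its rest position, and the wrench lies flat and still on its rest, right way up, its head within 25 mm of the middle of the head block and its handle within 0.2 rad of the rest's length (value of joint nut above 2.1 rad and value of joint transformer between -0.05 and 0.05 rad and horizontal distance between wrench_head and rest_top below 0.025 m and z of wrench_head in the frame of rest_top between -0.004 and 0.006 m and angle between the x axis of wrench_head and the x axis of rest, either way round below 0.2 rad and angle between wrench_head's own z axis and vertical below 0.08 rad and linear speed of wrench below 0.02 m/s); the robot touches nothing.
It fails at once if the nut is overtightened: the transformer is twisted more than 0.22 rad (0.77 Nm) either way (value of joint transformer above 0.22 rad or value of joint transformer below -0.22 rad).
It fails at once if a capacitor can is pushed with more than 6 N (contact force between any of cap_left, cap_right and anything else above 6 N).
It fails at once if a bystander is moved more than 20 mm (distance of any of meter, spool, screwdriver from where it was at the start of the episode above 0.02 m).
It also fails if it takes over 67 s, if anything falls off the work surface, if the arm or the gripper's body presses on something with over 40 N, if the wrist force passes 120 N, or if a joint passes its speed limit or range.

## Working session

There is one attempt and no reset: what is moved stays moved. The work goes in short steps, Python scripts to look and compute and a tool call to move; the robot and the scene stay as the last step left them, time stands still between calls to the robot, and variables do not carry over. Pictures are saved under pics/ and viewed, and the job is handed in when it is done.

Besides the shell and the picture viewer there is one more tool, called after "Call:" in YAML: its name, and indented under it one key for each argument. move_arm: Moves the arm, as the interface text tells. Its arguments: {"type":"object","properties":{"rows":{"type":"string"},"grip":{"type":"number"},"newtons":{"type":"number"}},"required":["rows"]}

```bash
ls; mkdir -p pics; python3 - <<'E'
from station import sensors,camera,ctrl
import cv2,numpy as np
o=sensors.get_obs();print(o)
for n in ("side","top","wrist"):
    c=camera(n);cv2.imwrite(f"pics/{n}0.png",c["color"]);np.savez(f"pics/{n}0.npz",**{k:v for k,v in c.items()})
    print(n,c["mtx"],{k:c[k] for k in c if k in("position","attitude","hand_eye")})
E
```

```text
pics
{'time_s': 0.0, 'qpos': array([-1.28054984e+00,  3.00454331e-01,  1.52160935e+00,  1.38526315e-05,
        1.32071953e+00, -6.66079617e-02]), 'joint_vel': array([-2.95837081e-05,  7.80976378e-05,  1.14408099e-04, -1.99753733e-03,
        4.61899310e-04,  1.20284431e-03]), 'tau': array([ 2.42363712e-03, -5.31799364e+01, -3.52728331e+01,  7.09270779e-02,
        2.44835968e-02, -8.25109078e-05]), 'ee_pos': array([ 0.19207889, -0.51519399,  0.30208351]), 'eef_rot': array([-3.14150002e+00,  1.18701949e-03, -1.21394526e+00]), 'force': array([ 0.51883805, -0.47294627,  0.70622708]), 'moment': array([ 0.01078456, -0.03041444,  0.01308424]), 'grip_width': 0.09402439782460638}
side [[471.70305281   0.         313.94177766]
 [  0.         471.70305281 241.15217294]
 [  0.           0.           1.        ]] {'position': array([-0.04821881,  0.71346276,  1.14101298]), 'attitude': array([-2.41304805, -0.0155001 , -2.42331122])}
top [[582.91401359   0.         320.33620045]
 [  0.         582.91401359 237.2838418 ]
 [  0.           0.           1.        ]] {'position': array([ 0.38358695, -0.01918609,  1.65082357]), 'attitude': array([-3.02114934e+00,  3.74965271e-04, -1.58724937e+00])}
wrist [[370.30551373   0.         322.25119445]
 [  0.         370.30551373 243.0395719 ]
 [  0.           0.           1.        ]] {'hand_eye': array([[ 9.99999585e-01,  9.06310813e-04, -9.09993007e-05,
        -1.31021337e-03],
       [-8.40908434e-04,  9.56972087e-01,  2.90178769e-01,
        -8.45350702e-02],
       [ 3.50075947e-04, -2.90178572e-01,  9.56972452e-01,
        -8.28888879e-02],
       [ 0.00000000e+00,  0.00000000e+00,  0.00000000e+00,
         1.00000000e+00]])}
```

View pics/top0.png

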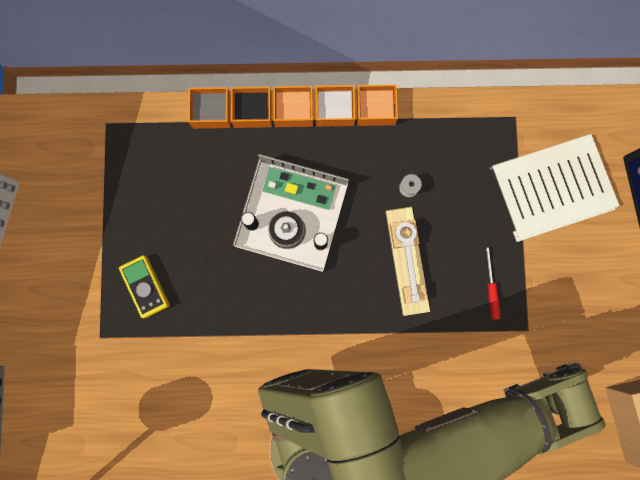

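View pics/side0.png

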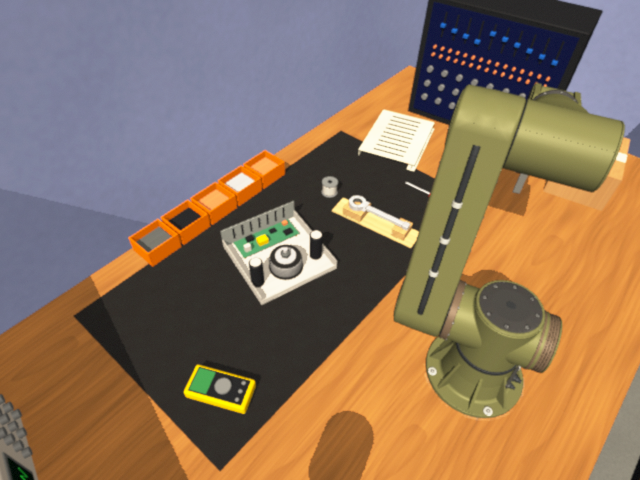

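View pics/wrist0.png

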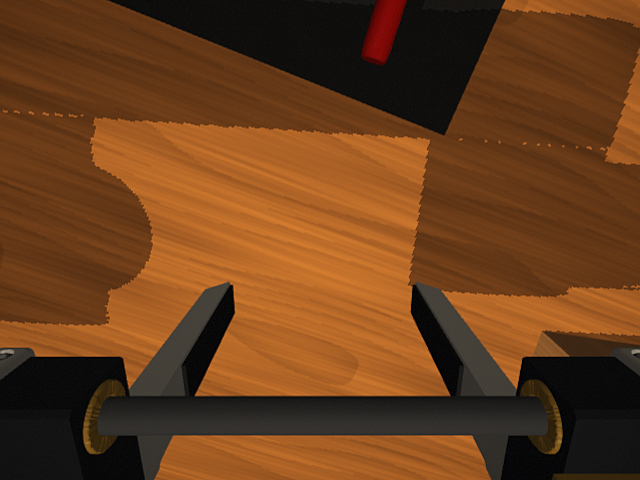

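The top view shows the nut near (287,227), the wrench ring near (406,233), and its handle end near (417,300). The chassis is tilted about 15°.

```bash
cat > h.py <<'E'
import numpy as np,cv2
from scipy.spatial.transform import Rotation as Ro
from station import sensors,camera,ctrl
def RR(a): return Ro.from_euler('xyz',a).as_matrix()
def pose(c,o=None):
    if "hand_eye" in c:
        T=np.eye(4);T[:3,:3]=RR(o["eef_rot"]);T[:3,3]=o["ee_pos"];T=T@c["hand_eye"];return T[:3,:3],T[:3,3]
    return RR(c["attitude"]),np.array(c["position"])
def cloud(c,R,t):
    K=c["mtx"];z=c["z_map"];v,u=np.mgrid[:480,:640]
    P=np.stack([(u-K[0,2])/K[0,0]*z,(v-K[1,2])/K[1,1]*z,z],-1)
    return P@R.T+t
def ray(c,R,t,u,v,h):
    K=c["mtx"];u=np.atleast_1d(u);v=np.atleast_1d(v)
    d=np.stack([(u-K[0,2])/K[0,0],(v-K[1,2])/K[1,1],np.ones(len(u))],-1)@R.T
    s=(h-t[2])/d[:,2];return t+d*s[:,None]
def proj(c,R,t,P):
    q=(np.atleast_2d(P)-t)@R;K=c["mtx"];return np.stack([q[:,0]/q[:,2]*K[0,0]+K[0,2],q[:,1]/q[:,2]*K[1,1]+K[1,2]],-1)
def look(n,name):
    o=sensors.get_obs();c=camera(n);cv2.imwrite(f"pics/{name}.png",c["color"]);R,t=pose(c,o);return o,c,R,t
E
python3 - <<'E'
from h import *
d=dict(np.load("pics/top0.npz"));R,t=pose(d)
P=cloud(d,R,t)
for uv in [(406,233),(411,265),(417,300),(287,227),(406,222),(300,330),(320,240),(249,220)]: print(uv,P[uv[1],uv[0]].round(3))
crop=d["color"][130:330,220:450];cv2.imwrite("pics/topc.png",cv2.resize(crop,None,fx=3.4,fy=2.9,interpolation=cv2.INTER_CUBIC)[:600,:800])
E
```

```text
(406, 233) [ 0.585 -0.259  0.051]
(411, 265) [ 0.495 -0.267  0.066]
(417, 300) [ 0.4   -0.282  0.056]
(287, 227) [0.603 0.068 0.083]
(406, 222) [ 0.618 -0.262  0.035]
(300, 330) [0.323 0.039 0.002]
(320, 240) [ 0.564 -0.021  0.097]
(249, 220) [0.622 0.17  0.098]
```

View pics/topc.png

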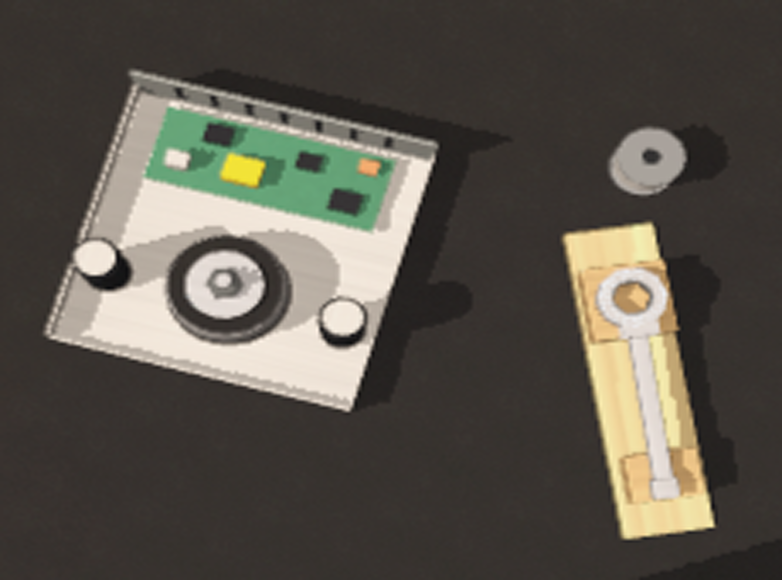

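```bash
cat >> h.py <<'E'
def goto(p,yaw,n=None):
    "print shift in tool axes (mm) from present pose to a downward pose, and rotvec"
    o=sensors.get_obs();R=RR(o["eef_rot"]);s=R.T@(np.array(p)-o["ee_pos"])*1000
    w=Ro.from_matrix(R.T@RR([np.pi,0,yaw])).as_rotvec()
    print("t",round(o["time_s"],2),"shift",s.round(1),"rot",w.round(4),"F",o["force"].round(1),"M",o["moment"].round(2),"w",round(o["grip_width"],4),'q',o['qpos'].round(2))
E
python3 -c "
from h import *
goto([.503,-.268,.30],-1.45)"
```

```text
t 0.15 shift [-123.1 -377.7    2.3] rot [0.     0.0009 0.236 ] F [-0.3  0.8  0.3] M [ 0.03 -0.01  0.02] w 0.094 q [-1.28  0.3   1.52  0.    1.32 -0.07]
```

Call:
move_arm:
  rows: "-13.6 -42 0 0 0 0;-13.6 -42 0 0 0 0;-13.6 -42 0 0 0 0;-13.6 -42 0 0 0 0;-13.6 -42 0 0 0 0;-13.6 -42 0 0 0 0;-13.6 -42 0 0 0 0;-13.6 -42 0 0 0 0;-13.6 -42 0 0 0 0;0 0 0 0 0 0.12;0 0 0 0 0 0.12;0 0 0 0 0 0"

```text
time_s: 1.65
ee_pos: [0.5131, -0.2594, 0.2992]
eef_rot: [3.138, 0.005, -1.46]
force: [-1.0, 0.4, -0.0]
grip_width: 0.0943
```

```bash
python3 -c "
from h import *
look('wrist','w1')
goto([.503,-.268,.30],-1.45)"
```

```text
t 1.7 shift [ 7.4 10.9 -0.8] rot [ 0.0036  0.0051 -0.0086] F [ 0.2 -0.8 -0.2] M [-0.01  0.01  0.02] w 0.0938 q [-0.53  0.36  1.45  0.    1.34  0.93]
```

View pics/w1.png

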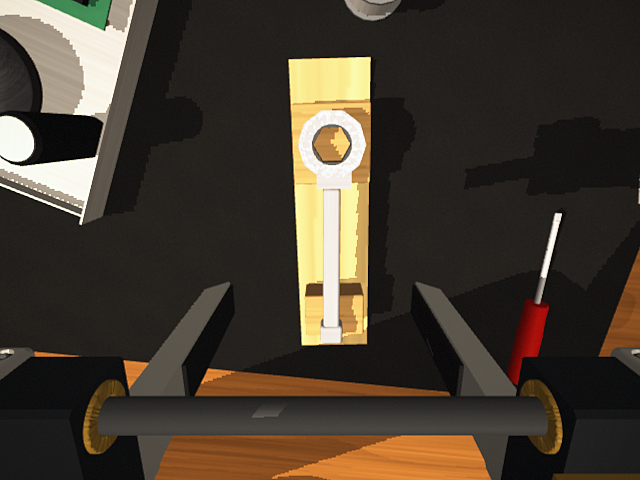

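The wrist view shows the ring at about (332,143), the hex hole inside it, and the knob at about (331,331). Next I measure it.

```bash
cat >> h.py <<'E'
def hexfit(pts):
    "pts xy hull of a hexagon -> centre, angle of a flat normal mod 60 deg, apothem; support function fit"
    from scipy.optimize import least_squares
    hull=cv2.convexHull(pts.astype(np.float32))[:,0,:].astype(float)
    # resample edges
    q=np.concatenate([a+(b-a)*np.linspace(0,1,max(2,int(np.linalg.norm(b-a)/.0003)),endpoint=False)[:,None] for a,b in zip(hull,np.roll(hull,-1,0))])
    best=None
    for a0 in np.radians([0,15,30,45]):
        f=lambda p:((q-p[:2])@np.stack([np.cos(p[3]+np.arange(6)*np.pi/3),np.sin(p[3]+np.arange(6)*np.pi/3)])).max(1)-p[2]
        r=least_squares(f,[*q.mean(0),.0138,a0],x_scale=[.01,.01,.01,.3],loss='soft_l1',f_scale=.0004)
        if best is None or r.cost<best.cost: best=r
    p=best.x;return p[:2],np.degrees(p[3])%60,p[2]*2000,np.sqrt(2*best.cost/len(q))*1000
E
cat > w.py <<'E'
from h import *
o,c,R,t=look('wrist','w2')
P=cloud(c,R,t);hsv=cv2.cvtColor(c["color"],cv2.COLOR_BGR2HSV)
m=((hsv[...,1]<60)&(hsv[...,2]>110)&(P[...,2]>.046)&(P[...,2]<.075)).astype(np.uint8)
m[:, :270]=0;m[:,400:]=0
n,l,s,_=cv2.connectedComponentsWithStats(m);k=1+s[1:,4].argmax();m=(l==k).astype(np.uint8)
print(s[k],np.median(P[m>0][:,2]))
cs,h=cv2.findContours(m,cv2.RETR_CCOMP,cv2.CHAIN_APPROX_NONE)
for i,cc in enumerate(cs):
    if h[0][i][3]>=0 and cv2.contourArea(cc)>300:
        W=ray(c,R,t,cc[:,0,0],cc[:,0,1],.058)[:,:2];print("hole",hexfit(W))
# outer circle: rows above hole centre
v,u=np.nonzero(m)
top=ray(c,R,t,u[v<165],v[v<165],.058)[:,:2]
hull=cv2.convexHull(top.astype(np.float32))[:,0,:]
print("ring",cv2.fitEllipse(hull))
sel=(v>200)&(v<310);
cen=[(u[v==r].mean(),r) for r in range(200,310)]
L=ray(c,R,t,*np.array(cen).T,.057)[:,:2]
vx,vy,x0,y0=cv2.fitLine(L.astype(np.float32),cv2.DIST_HUBER,0,.001,.001).ravel();s_=np.sign(vx)
print("handle",x0,y0,"yaw",np.arctan2(vy*s_,vx*s_), "knob end",ray(c,R,t,u[v==v.max()].mean(),v.max(),.058)[0])
E
python3 w.py
```

```text
[ 298  111   68  232 5344] 0.05848806620623817
hole (array([ 0.58525355, -0.25671377]), np.float64(14.526422071526468), np.float64(32.55090902389168), np.float64(0.5062320678272442))
ring ((0.5865868330001831, -0.25680071115493774), (0.0524795800447464, 0.0563947819173336), 0.8084930181503296)
handle 0.48434708 -0.26818007 yaw 0.1137862 knob end [ 0.39630483 -0.27855912  0.058     ]
```

```bash
python3 -c "
from h import *
goto([.5018,-.2664,.20],-1.457)"
```

```text
t 1.75 shift [ 6.  11.5 99.3] rot [ 0.0035  0.0049 -0.0014] F [-0.2  0.9  0.3] M [0.01 0.07 0.03] w 0.094 q [-0.53  0.36  1.45  0.    1.34  0.93]
```

Call:
move_arm:
  rows: "2 4 33 0.0035 0.005 0;2 4 33 0 0 0;2 4 33 0 0 0;0 0 0 0 0 0;0 0 0 0 0 0"
  grip: 0.1

```text
time_s: 2.38
ee_pos: [0.5014, -0.268, 0.1999]
eef_rot: [-3.139, -0.002, -1.449]
force: [0.6, -0.7, 1.4]
grip_width: 0.0519
```

```bash
python3 -c "
from h import *
o,c,R,t=look('wrist','w3')
goto([.5018,-.2664,.127],-1.457)"
```

```text
t 2.42 shift [-1.7 -0.5 72.9] rot [-0.0026 -0.0021  0.0077] F [-0.4  0.1 -0.4] M [ 0.05  0.05 -0.07] w 0.0518 q [-0.56  0.44  1.58 -0.    1.12  0.89]
```

View pics/w3.png

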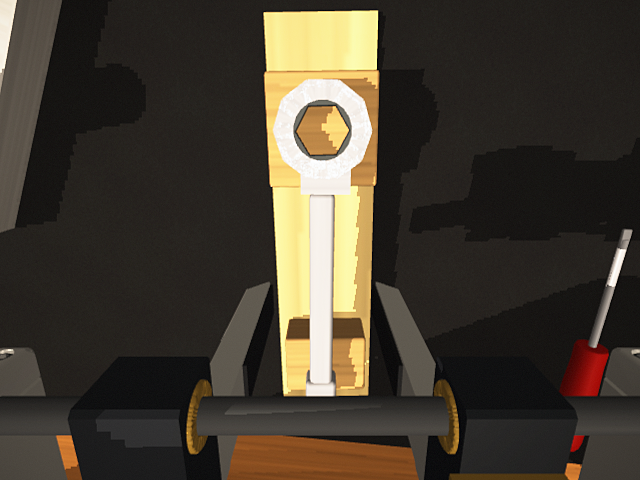

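```bash
cat > hole.py <<'E'
from h import *
import sys
o,c,R,t=look('wrist',sys.argv[1])
u0,v0,r=map(int,sys.argv[2:5])
hsv=cv2.cvtColor(c["color"],cv2.COLOR_BGR2HSV)
yy,xx=np.mgrid[:480,:640]
m=((hsv[...,1]>70)&((xx-u0)**2+(yy-v0)**2<r*r)).astype(np.uint8)
cs,_=cv2.findContours(m,cv2.RETR_EXTERNAL,cv2.CHAIN_APPROX_NONE);cc=max(cs,key=cv2.contourArea)
print(cv2.contourArea(cc),cc[:,0].min(0),cc[:,0].max(0))
for h in (.04,.045,.058):
    print(h,hexfit(ray(c,R,t,cc[:,0,0],cc[:,0,1],h)[:,:2]))
print(o["eef_rot"])
z=c["color"][v0-60:v0+60,u0-75:u0+75];cv2.imwrite("pics/"+sys.argv[1]+"z.png",cv2.resize(z,None,fx=5,fy=5,interpolation=cv2.INTER_NEAREST))
E
python3 hole.py w4 323 130 38
```

```text
1933.0 [296 105] [349 154]
0.04 (array([ 0.58560988, -0.25675965]), np.float64(7.9202219489395915), np.float64(29.423019554343952), np.float64(0.13168518830384213))
0.045 (array([ 0.58558989, -0.25675123]), np.float64(7.861822125671084), np.float64(28.81515181474264), np.float64(0.12915748239383998))
0.058 (array([ 0.5855327 , -0.25673363]), np.float64(7.848170314714914), np.float64(27.242992838218306), np.float64(0.12290229892303477))
[-3.13902573e+00 -2.13552500e-03 -1.44930450e+00]
```

View pics/w4z.png

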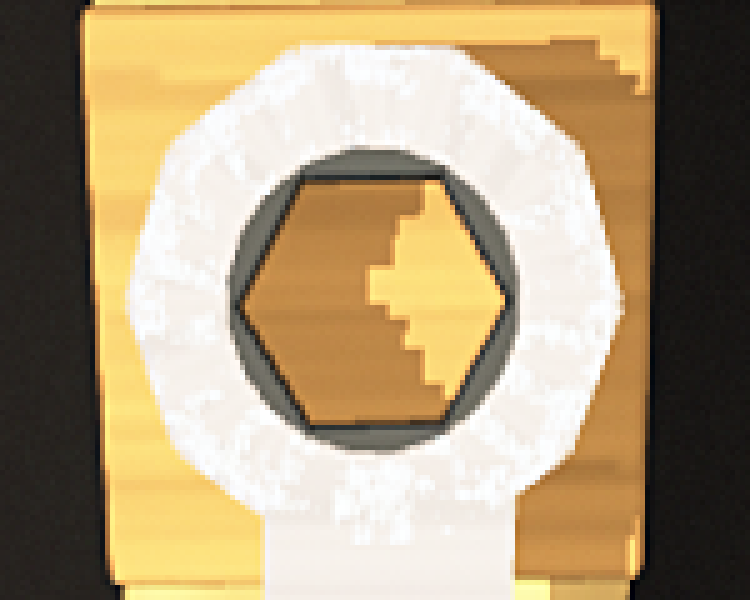

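Call:
move_arm:
  rows: "-1 0 25 -0.0026 -0.002 0.008;-0.7 0 25 0 0 0;0 0 20 0 0 0;0 0 2.5 0 0 0;0 0 0 0 0 0"

```text
time_s: 3.1
ee_pos: [0.5039, -0.2673, 0.132]
eef_rot: [-3.134, -0.006, -1.456]
force: [-0.3, 0.6, 1.0]
grip_width: 0.0519
```

```bash
python3 -c "
from h import *
goto([.5012,-.2664,.127],-1.457)"
```

```text
t 3.1 shift [-1.2  2.6  4.9] rot [-0.0079 -0.0063  0.0013] F [-0.3  0.6  1. ] M [ 0.02  0.05 -0.01] w 0.0519 q [-0.55  0.54  1.62 -0.    0.98  0.9 ]
```

Call:
move_arm:
  rows: "-1.2 2.6 5.5 -0.008 -0.006 0;0 0 0 0 0 0;0 0 0 0 0 0"

```text
time_s: 3.48
ee_pos: [0.5017, -0.2667, 0.1282]
eef_rot: [-3.14, -0.002, -1.456]
force: [-0.1, 0.8, 0.1]
grip_width: 0.052
```

```bash
python3 -c "
from h import *
goto([.5012,-.2664,.127],-1.457)"
```

```text
t 3.48 shift [-0.3  0.4  1.2] rot [-0.0017 -0.0018  0.0015] F [-0.1  0.8  0.1] M [-0.02  0.05 -0.01] w 0.052 q [-0.55  0.54  1.62 -0.    0.98  0.9 ]
```

Call:
move_arm:
  rows: "-0.3 0.4 1.2 -0.0017 -0.0018 0.0015;0 0 0 0 0 0;0 0 0 0 0 0;0 0 0 0 0 0;0 0 0 0 0 0;0 0 0 0 0 0"
  grip: -1
  newtons: 60

```text
time_s: 4.22
ee_pos: [0.5013, -0.2665, 0.1272]
eef_rot: [-3.141, -0.0, -1.457]
force: [-0.5, -0.2, -0.9]
grip_width: 0.0154
```

```bash
python3 -c "
from h import *
goto([.5012,-.2664,.127],-1.457)"; python3 hole.py w5 323 118 48
```

```text
t 4.22 shift [-0.2  0.1  0.2] rot [-0.0002 -0.0002 -0.0001] F [-0.5 -0.2 -0.9] M [ 0.04 -0.02  0.06] w 0.0154 q [-0.55  0.54  1.62 -0.    0.98  0.9 ]
4036.0 [284  93] [360 164]
0.04 (array([ 0.58532188, -0.25548989]), np.float64(7.740457274396007), np.float64(29.805575050130336), np.float64(0.18790017530070138))
0.045 (array([ 0.58530543, -0.2554959 ]), np.float64(7.734890784857912), np.float64(28.932456641868114), np.float64(0.18322023176758545))
0.058 (array([ 0.58527282, -0.25552146]), np.float64(7.748190417517164), np.float64(26.646565328533338), np.float64(0.17256390047295478))
[-3.14139975e+00 -2.21279010e-04 -1.45711697e+00]
```

View pics/w5.png

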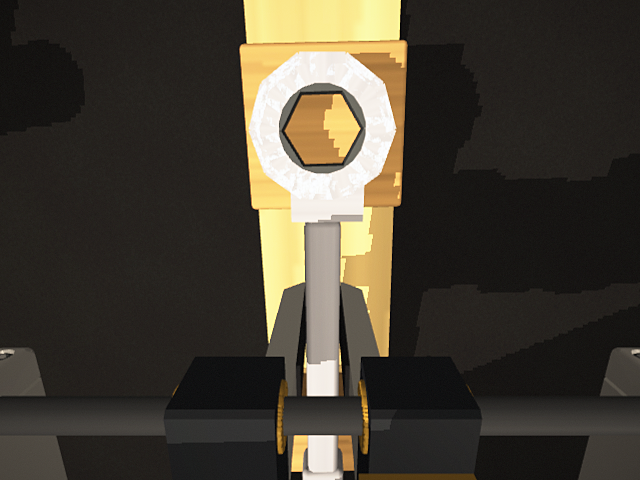

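Call:
move_arm:
  rows: "0 0 -25 0 0 0;0 0 -35 0 0 0;0 0 -35 0 0 0;-20 2 -15 0 0 0;-40 3 0 0 0 0;-40 3 0 0 0 0;-40 3 0 0 0 0;-40 3 0 0 0 0;-40 3 0 0 0 0;-40 3 0 0 0 0;-35 3 0 0 0 0;-25 2 0 0 0 0;0 0 0 0 0 0;0 0 0 0 0 0"

```text
time_s: 6.02
ee_pos: [0.4348, 0.0588, 0.2365]
eef_rot: [3.131, 0.006, -1.458]
force: [0.5, -0.2, -3.4]
grip_width: 0.0155
```

```bash
python3 -c "
from h import *
look('wrist','w6')
goto([.44,.05,.24],-1.457)"
```

```text
t 6.08 shift [ 9.2 -4.1 -3.6] rot [ 0.0102  0.0059 -0.0014] F [ 0.4 -0.2 -4. ] M [-0.01 -0.04 -0.01] w 0.0154 q [0.05 0.13 1.89 0.01 1.13 1.5 ]
```

View pics/w6.png

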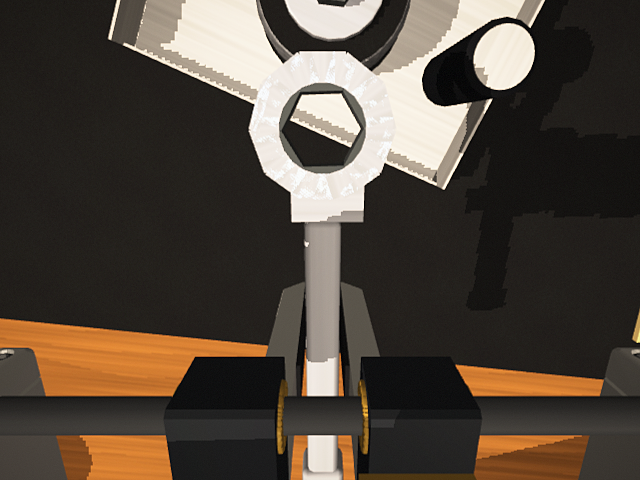

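Call:
move_arm:
  rows: "38 -28 0 0.01 0.006 0;38 -28 4 0 0 0;34 -28 8 0 0 0;3 0 8 0 0 0;0 0 0 0 0 0;0 0 0 0 0 0"

```text
time_s: 6.82
ee_pos: [0.5329, -0.0508, 0.2147]
eef_rot: [3.14, 0.0, -1.462]
force: [-0.6, 0.6, -4.8]
grip_width: 0.0156
```

```bash
python3 -c "
from h import *
look('wrist','w7')
goto([.53,-.042,.215],-1.457)"
```

```text
t 6.88 shift [-9.   1.9 -0.2] rot [ 0.0012  0.0002 -0.0049] F [-0.2  0.3 -3.9] M [ 0.01 -0.08 -0.05] w 0.0156 q [-0.16  0.36  1.66 -0.    1.12  1.3 ]
```

View pics/w7.png

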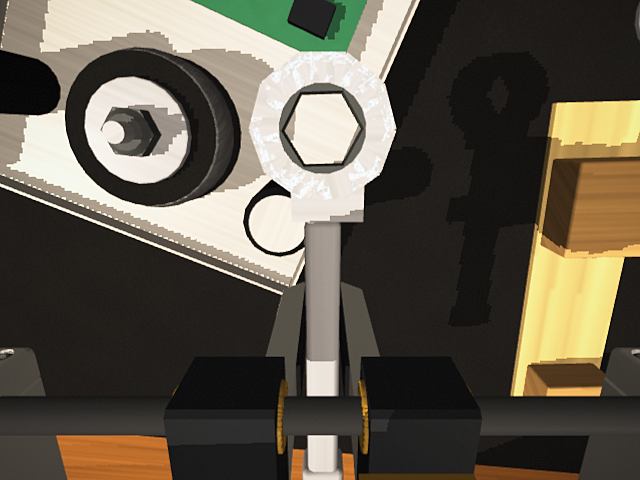

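The nut is visible with its bolt end at about (113,133), on the pale washer at about (132,129). Next I zoom in on the nut.

```bash
python3 - <<'E'
from h import *
o,c,R,t=look('wrist','w8')
P=cloud(c,R,t);np.savez('pics/w8.npz',color=c["color"],P=P,R=R,t=t,mtx=c["mtx"])
z=c["color"][80:180,70:200];cv2.imwrite("pics/w8z.png",cv2.resize(z,None,fx=6,fy=6,interpolation=cv2.INTER_NEAREST))
Z=P[80:180:4,90:190:4,2];print((Z*1000).round().astype(int))
E
```

```text
[[ 54  53  53  54  54  53 298  60  61  60  60  60  60  60  60  54  54  55
   54  54  55  54  54  54  54]
 [ 54  54  54  54  60  60  60  60  59  60  60  60  60  60  60  60  60  56
   54  54  53  54  54  55  55]
 [ 54  55  53  60  61  59  59  60  60  60  62  60  60  61  60  60  61  60
   58  54  53  52  55  54  54]
 [ 55  53  60  60  59  60  60  59  60  61  58  60  60  61  61  61  60 298
   60  61  54  54  54  55  55]
 [ 54  60  61  59  60  60  61  60  61  60  60  59  60  60  60  60  60  61
   60  61  59  54  54  55  53]
 [ 54  59  58  58  61  59  60  60  60  60  61  60  61  61  60  60  60  60
   59  61  60  59  54  54  55]
 [ 59  60  60  60  60  59  61  60  60  60  60  61  60  59  61  60  60  60
   59  60  60  60  59  54  55]
 [ 60  61  59  60  59  62  70  71  72  72  61  60  60  60  59  59  60  59
   60  59  59  59  59  56  54]
 [ 61  61  59  61  59  71  71  74  73  75  74  71  71  70  65  59  60  59
   59  60  60  59  61  58  54]
 [ 59  60  60  59  60  74  74  74  74  74  76  74  73  70  67  61  60  60
   59  60  60  60  60  59  55]
 [ 59  60  61  60  71  74  75  75  75  74  74  74 
[... 825 characters left out ...]
73  74  73  72  71  72  68  63  59  61
   60  61  59  60  60  59  59]
 [ 54  54  60  59  61  61  59  59  61  60  71  69  73  70  66  60  58  61
   59  61  60  60  60  59  57]
 [ 54  53  54  60  61  60  60  59  60  59  60  59  60  61  60  60  60  60
   60  60  60  60  60  59  55]
 [ 53  54  54  54  60  60  60  59  61  60  61  61  60  60  59  60  59  59
   60  60  59  60  61  57  54]
 [ 53  54  55  54  54  61  60  60  60  60  61  60  59  60  59  60  60  58
   61  59  60  60  58  54  54]
 [ 55  53  53  54  53  54  59  61  61  60  60  59  59  61  60  61  60  61
   61  60  60  59  54  54  55]
 [ 53  54  55  54  53  54  54  59  61  60  59  61  61  60  60  61  61  61
   60  59  59  55  55  53  54]]
```

View pics/w8z.png

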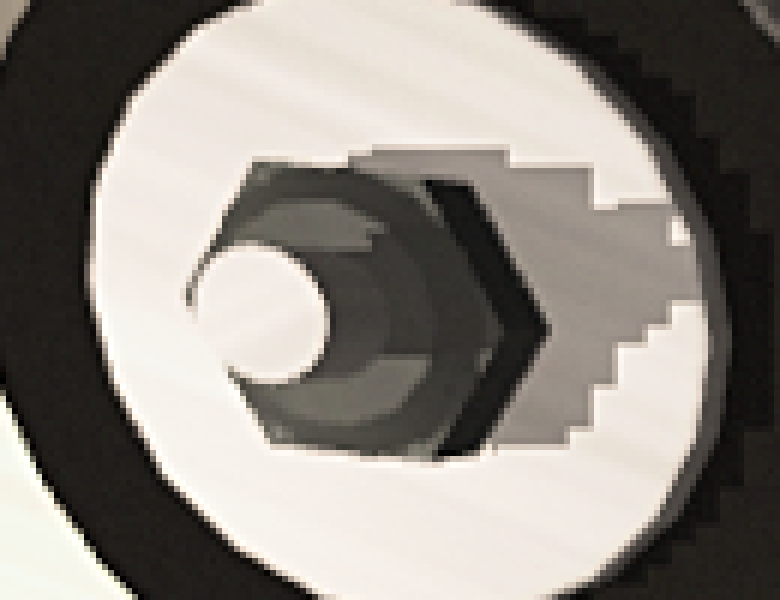

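```bash
python3 - <<'E'
from h import *
d=np.load('pics/w8.npz');c={"mtx":d["mtx"]};R,t=d["R"],d["t"];img=d["color"];P=d["P"]
hsv=cv2.cvtColor(img,cv2.COLOR_BGR2HSV)
# bolt end
g=img.min(2)
m=np.zeros((480,640),np.uint8);m[115:150,95:130]=(g[115:150,95:130]>150)&(P[115:150,95:130,2]>.080)
cs,_=cv2.findContours(m,0,1);cc=max(cs,key=cv2.contourArea)
(x,y),r=cv2.minEnclosingCircle(cc);print("bolt px",x,y,r,ray(c,R,t,x,y,.085),'r mm',)
# washer: depth-mapped pts >.0575 hull
roi=np.zeros((480,640),bool);roi[60:215,60:215]=True
w=roi&(P[...,2]>.0572)&(P[...,2]<.064)
mm=cv2.morphologyEx(w.astype(np.uint8),cv2.MORPH_OPEN,np.ones((5,5)))
cs,_=cv2.findContours(mm,0,1);cc=max(cs,key=cv2.contourArea)
W=ray(c,R,t,cc[:,0,0],cc[:,0,1],.0595)[:,:2];print("washer",cv2.fitEllipse(cv2.convexHull(W.astype(np.float32))))
def E(a,h):
    a=np.array(a,float);u=70+a[:,0]/6;v=80+a[:,1]/6;return ray(c,R,t,u,v,h)[:,:2]
for nm,a in dict(top=[(253,163),(425,182)],bot=[(275,445),(438,458)],left=[(195,300),(253,163)],left2=[(230,375),(275,445)],rt=[(428,182),(500,330)],rb=[(500,330),(438,455)]).items():
    e=E(a,.070);dd=e[1]-e[0];print(nm,e.round(4).tolist(),"edge ang mod60",np.degrees(np.arctan2(dd[1],dd[0]))%60, "mm",np.linalg.norm(dd)*1000)
# nut top pts via depth
k=roi&(P[...,2]>.0685)&(P[...,2]<.0785);k=cv2.morphologyEx(k.astype(np.uint8),cv2.MORPH_OPEN,np.ones((3,3)))>0
print("nut hexfit",hexfit(P[k][:,:2]),np.degrees(sensors.get_obs()["eef_rot"]))
E
python3 hole.py w9 323 130 1 2>/dev/null; python3 - <<'E'
from h import *
c=dict(color=cv2.imread('pics/w8.png'))
z=c["color"][80:180,260:390];cv2.imwrite("pics/w9z.png",cv2.resize(z,None,fx=6,fy=6,interpolation=cv2.INTER_NEAREST))
E
```

```text
bolt px 113.71212005615234 131.71212768554688 11.805935859680176 [[0.60321999 0.07358559 0.085     ]] r mm
washer ((0.6030271649360657, 0.07267044484615326), (0.06291306018829346, 0.06377748399972916), 9.309335708618164)
top [[0.6159, 0.0818], [0.616, 0.0654]] edge ang mod60 30.252529166749213 mm 16.414491787572317
bot [[0.5894, 0.0811], [0.5899, 0.0649]] edge ang mod60 31.788659555732238 mm 16.139770732428776
left [[0.6025, 0.0881], [0.6159, 0.0818]] edge ang mod60 34.6645651832612 mm 14.82091259331457
left2 [[0.5957, 0.0851], [0.5894, 0.0811]] edge ang mod60 32.74110646552111 mm 7.533082036677103
rt [[0.616, 0.0651], [0.603, 0.0585]] edge ang mod60 26.785624987986665 mm 14.644518526896533
rb [[0.603, 0.0585], [0.5902, 0.0649]] edge ang mod60 33.27450566018419 mm 14.298250122183969
nut hexfit (array([0.60301369, 0.07271424]), np.float64(0.8055879189554886), np.float64(26.786585537819615), np.float64(0.5356742231827007)) [ 1.79954533e+02  6.43578378e-03 -8.37539298e+01]
```

View pics/w9z.png

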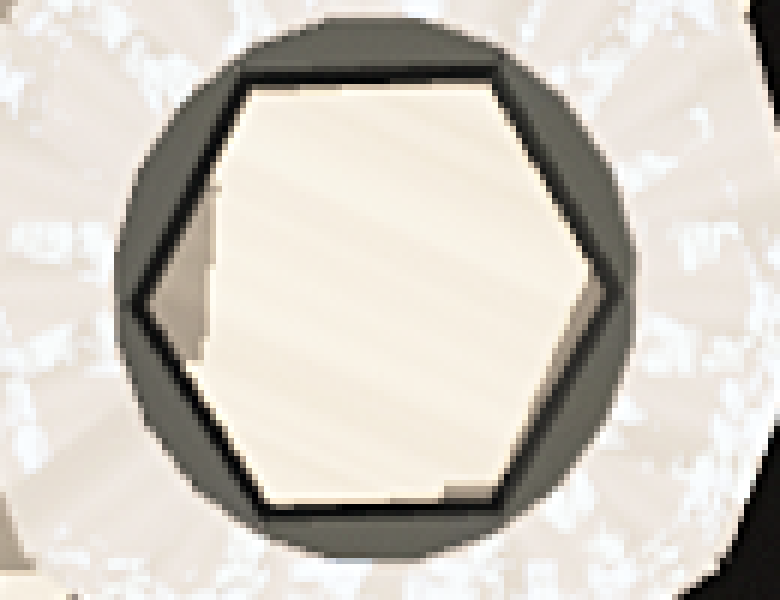

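```bash
python3 -c "
from h import *
goto([.5184,.0715,.20],-1.572)"
```

```text
t 6.97 shift [-123.     1.2   14.9] rot [ 0.0007 -0.      0.1104] F [ 0.5 -0.2 -3. ] M [ 0.02 -0.02  0.01] w 0.0154 q [-0.16  0.36  1.66 -0.    1.12  1.3 ]
```

Call:
move_arm:
  rows: "-35 0 0 0 0 0;-35 0 0 0 0 0;-30 0 0 0 0 0;-17 1 0 0 0 0;-5 0 5 0 0 0.05;0 0 9 0 0 0.06;0 0 0 0 0 0;0 0 0 0 0 0"

```text
time_s: 7.98
ee_pos: [0.5176, 0.0757, 0.2036]
eef_rot: [-3.137, -0.0, -1.57]
force: [0.4, 0.4, -3.8]
grip_width: 0.0153
```

```bash
python3 -c "
from h import *
look('wrist','w10')
goto([.5184,.0715,.182],-1.572)"
```

```text
t 8.03 shift [ 4.2 -0.7 21.6] rot [-0.0042 -0.0003  0.0017] F [ 0.3  0.1 -4.4] M [ 0.01 -0.01  0.01] w 0.0157 q [ 0.08  0.34  1.71 -0.    1.09  1.65]
```

View pics/w10.png

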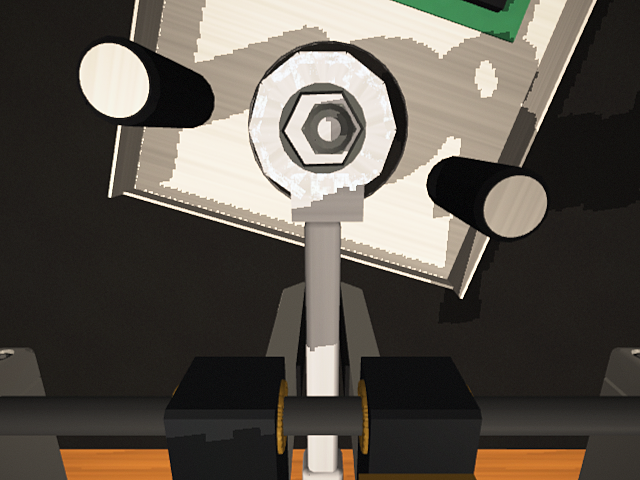

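Bolt end at about (328,128) and nut visible through the hole; their angles look matched. Now I align and go lower.

Call:
move_arm:
  rows: "4.2 -0.7 8 -0.004 0 0.002;0 0 6 0 0 0;0 0 0 0 0 0;0 0 0 0 0 0"

```text
time_s: 8.52
ee_pos: [0.5185, 0.0708, 0.1888]
eef_rot: [3.142, -0.0, -1.572]
force: [0.2, 0.2, -4.3]
grip_width: 0.0153
```

```bash
cat > rel.py <<'E'
from h import *
import sys
o,c,R,t=look('wrist',sys.argv[1])
P=cloud(c,R,t);z=c["color"][80:180,260:390];cv2.imwrite("pics/"+sys.argv[1]+"z.png",cv2.resize(z,None,fx=6,fy=6,interpolation=cv2.INTER_NEAREST))
E
python3 rel.py w11; python3 -c "
from h import *
goto([.5184,.0715,.182],-1.572)"
```

```text
t 8.57 shift [-0.7  0.   6.8] rot [ 0.0001 -0.0003  0.0002] F [-0.5 -0.6 -4.3] M [-0.01 -0.    0.01] w 0.0158 q [ 0.07  0.37  1.72 -0.    1.06  1.64]
```

View pics/w11z.png

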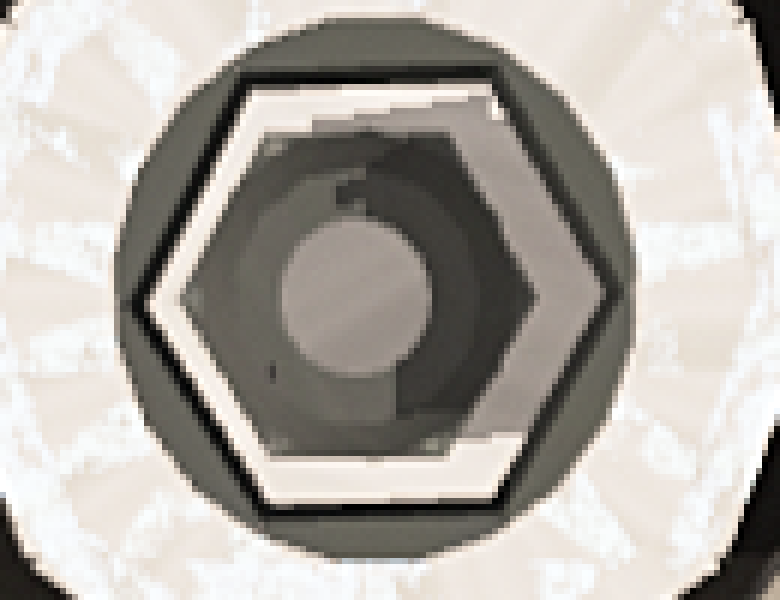

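Call:
move_arm:
  rows: "-1.3 0 8 0 0 0.023;0 0 8 0 0 0;0 0 8 0 0 0;0 0 0 0 0 0;0 0 0 0 0 0"

```text
time_s: 9.2
ee_pos: [0.5184, 0.0723, 0.1628]
eef_rot: [3.141, -0.0, -1.596]
force: [0.2, -0.1, -3.4]
grip_width: 0.0154
```

```bash
python3 rel.py w12; python3 -c "
from h import *
goto([.5184,.0721,.146],-1.595)"
```

```text
t 9.25 shift [ 0.2 -0.1 16.8] rot [ 0.0005 -0.0003 -0.0012] F [ 0.5 -0.1 -4. ] M [-0.    0.03 -0.03] w 0.0157 q [ 0.07  0.4   1.73 -0.    1.    1.67]
```

View pics/w12z.png

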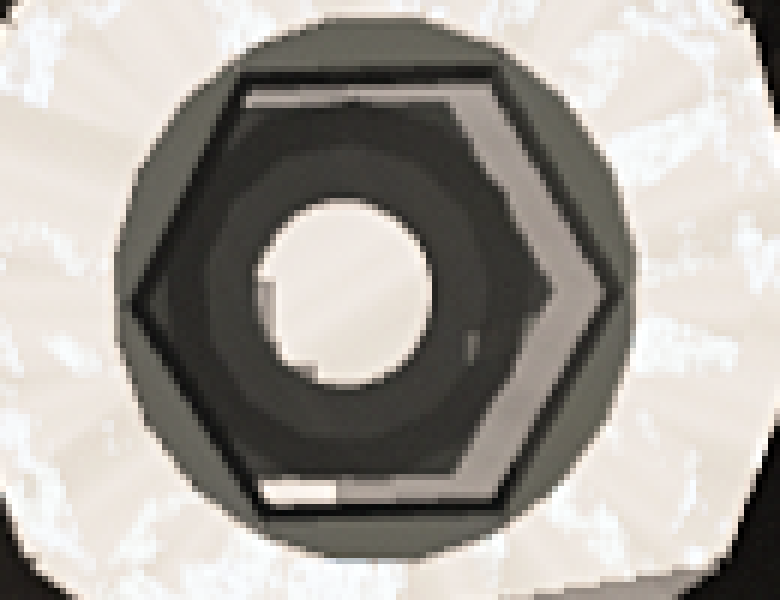

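Call:
move_arm:
  rows: "-2.2 0 0 0 0 0;0 0 0 0 0 0"

```text
time_s: 9.5
ee_pos: [0.5185, 0.0747, 0.1632]
eef_rot: [-3.141, -0.0, -1.596]
force: [-0.1, -0.4, -3.9]
grip_width: 0.0156
```

```bash
python3 rel.py w13; python3 -c "
from h import *
goto([.5184,.0745,.146],-1.595)"
```

```text
t 9.55 shift [ 0.2  0.1 17.2] rot [-0.0003 -0.0003 -0.0012] F [ 0.5 -0.7 -3.8] M [ 0.04 -0.04 -0.05] w 0.0154 q [ 0.07  0.4   1.73 -0.    1.    1.67]
```

View pics/w13z.png

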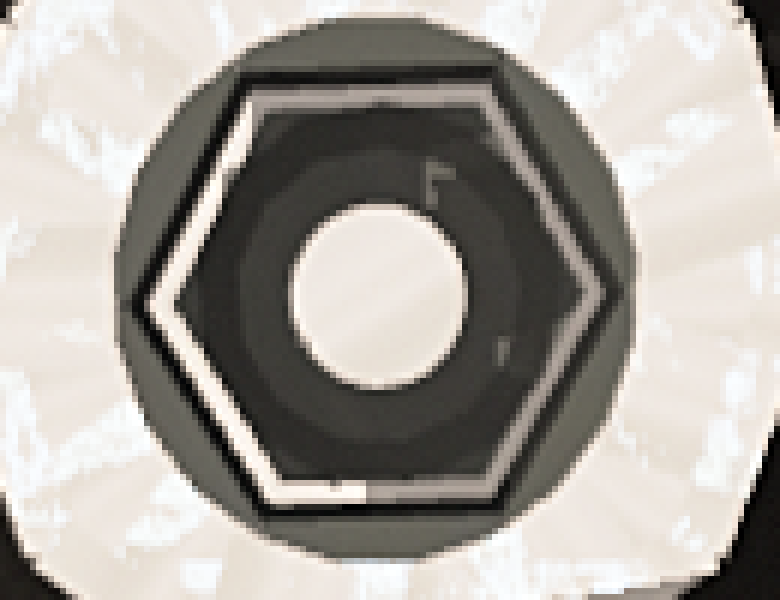

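Call:
move_arm:
  rows: "0.3 0 4 0 0 0;0 0 4 0 0 0;0 0 4 0 0 0;0 0 3 0 0 0;0 0 0 0 0 0"

```text
time_s: 10.18
ee_pos: [0.5184, 0.0743, 0.1469]
eef_rot: [3.141, -0.0, -1.596]
force: [0.7, -0.4, -4.6]
grip_width: 0.0154
```

```bash
python3 rel.py w14; python3 -c "
from h import *
goto([.5184,.0743,.146],-1.595)"
```

```text
t 10.22 shift [-0.   0.1  1.1] rot [-0.0001 -0.0003 -0.0013] F [ 0.7  0.5 -4.9] M [-0.01 -0.01  0.01] w 0.015 q [ 0.07  0.43  1.74 -0.    0.97  1.67]
```

View pics/w14z.png

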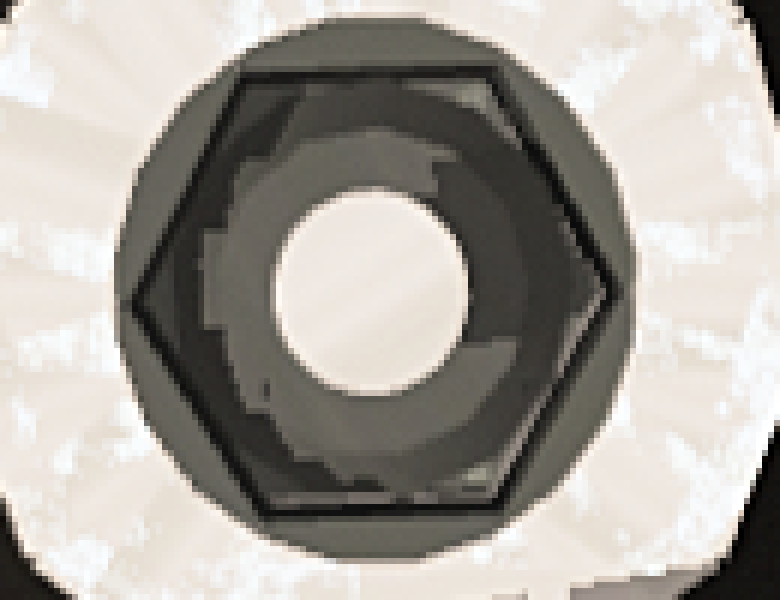

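```bash
cat > st.py <<'E'
from h import *
C=np.array([.6031,.0736])
def st(n=1):
    o=sensors.get_obs();p=o["ee_pos"];r=p[:2]-C;F=o["force"];M=o["moment"]
    yaw=o["eef_rot"][2]
    R=RR(o["eef_rot"]);b=R.T@np.array([C[0]-p[0],C[1]-p[1],0])*1000
    print("t %.2f wrenchyaw %.3f z %.4f bolt in tool %s F %s Mz %.3f  Tbolt %.3f  q6 %.2f tilt %s w %.4f"%(o["time_s"],yaw+np.pi/2,p[2],b.round(1)[:2],F.round(1),M[2],M[2]+r[0]*F[1]-r[1]*F[0],o["qpos"][5],(R[:2,2]).round(4),o["grip_width"]))
st()
E
echo
```

Call:
move_arm:
  rows: "0 0 0.8 0 0 0;0 0 0 0 0 0;8.4 -0.6 0 0 0 -0.1;8.4 -0.6 0 0 0 -0.1;0 0 0 0 0 0"

```text
time_s: 10.85
ee_pos: [0.52, 0.0572, 0.1465]
eef_rot: [3.141, -0.0, -1.392]
force: [0.1, 0.3, -4.9]
grip_width: 0.0151
```

```bash
python3 st.py;python3 rel.py w15
```

```text
t 10.85 wrenchyaw 0.179 z 0.1465 bolt in tool [ -1.4 -84.7] F [ 0.1  0.3 -4.9] Mz -0.006  Tbolt -0.029  q6 1.43 tilt [-0.0001 -0.0004] w 0.0151
```

View pics/w15z.png

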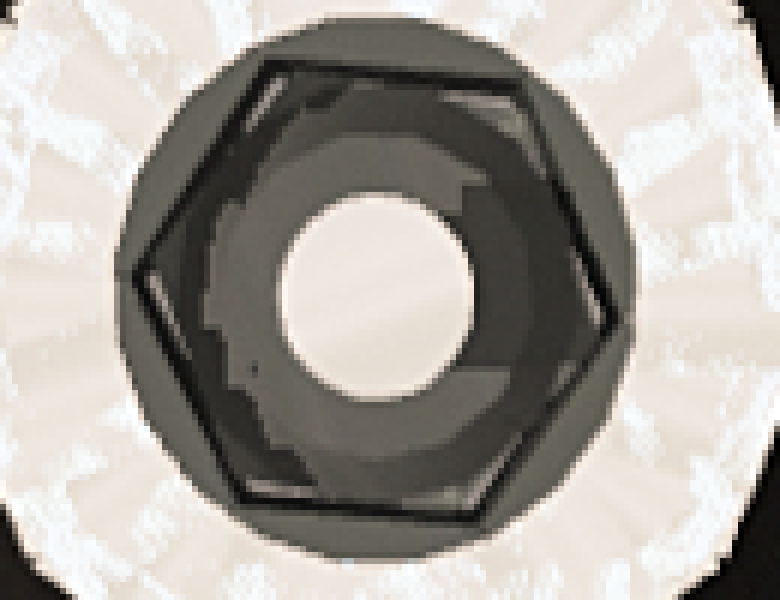

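Call:
move_arm:
  rows: "8.4 -0.6 0 0 0 -0.1;8.4 -0.6 0 0 0 -0.1;8.4 -0.6 0 0 0 -0.1;0 0 0 0 0 0"

```text
time_s: 11.4
ee_pos: [0.5283, 0.0337, 0.1465]
eef_rot: [3.14, -0.001, -1.094]
force: [-0.2, -1.2, -3.8]
grip_width: 0.0155
```

```bash
python3 st.py
```

```text
t 11.40 wrenchyaw 0.477 z 0.1465 bolt in tool [ -1.1 -84.8] F [-0.2 -1.2 -3.8] Mz -0.093  Tbolt -0.014  q6 1.09 tilt [-0.0015 -0.0013] w 0.0155
```

Call:
move_arm:
  rows: "-8.5 -0.3 0 0 0 0.1;-8.5 -0.3 0 0 0 0.1;-8.5 -0.3 0 0 0 0.1;-8.5 -0.3 0 0 0 0.1;-8.5 -0.3 0 0 0 0.1;-8.5 -0.3 0 0 0 0.1;0 0 0 0 0 0"

```text
time_s: 12.28
ee_pos: [0.5196, 0.0872, 0.1468]
eef_rot: [-3.138, -0.001, -1.736]
force: [3.8, -4.0, -6.5]
grip_width: 0.0154
```

```bash
python3 st.py;python3 rel.py w16
```

```text
t 12.28 wrenchyaw -0.166 z 0.1468 bolt in tool [ -0.3 -84.6] F [ 3.8 -4.  -6.5] Mz -0.157  Tbolt 0.129  q6 1.84 tilt [ 0.0029 -0.0016] w 0.0154
```

View pics/w16.png

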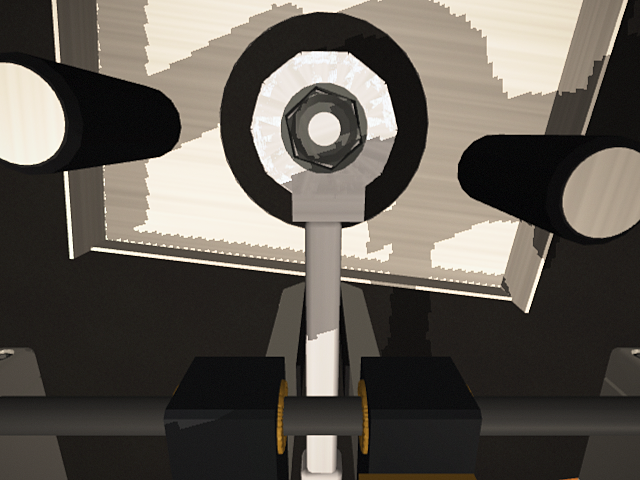

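Call:
move_arm:
  rows: "-7.5 -0.3 0 -0.003 0 0.1;-8.5 -0.3 0 0 0 0.1;-8.3 -0.3 0 0 0 0.1;-8.3 -0.3 0 0 0 0.1;0 0 0 0 0 0"

```text
time_s: 12.95
ee_pos: [0.5317, 0.1185, 0.1469]
eef_rot: [-3.139, 0.001, -2.144]
force: [3.7, -1.7, -5.5]
grip_width: 0.0158
```

```bash
python3 st.py;python3 rel.py w17
```

```text
t 12.95 wrenchyaw -0.573 z 0.1469 bolt in tool [ -1.1 -84.3] F [ 3.7 -1.7 -5.5] Mz 0.101  Tbolt 0.057  q6 2.30 tilt [ 0.003  -0.0004] w 0.0158
```

View pics/w17z.png

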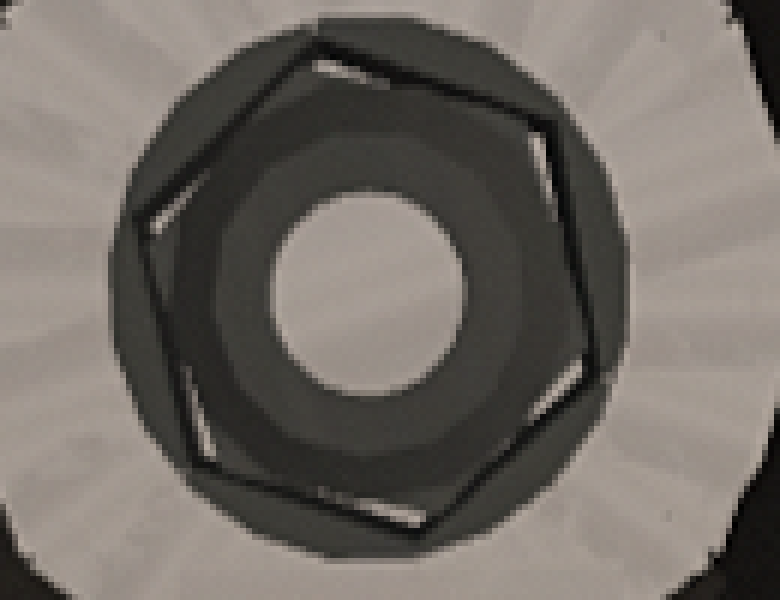

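Call:
move_arm:
  rows: "8.4 -0.6 0 0 0 -0.1;8.4 -0.6 0 0 0 -0.1;8.4 -0.6 0 0 0 -0.1;8.4 -0.6 0 0 0 -0.1;8.4 -0.6 0 0 0 -0.1;8.4 -0.6 0 0 0 -0.1;8.4 -0.6 0 0 0 -0.1;8.4 -0.6 0 0 0 -0.1;8.4 -0.6 0 0 0 -0.1;8.4 -0.6 0 0 0 -0.1;0 0 0 0 0 0"

```text
time_s: 14.38
ee_pos: [0.5272, 0.0335, 0.1482]
eef_rot: [-3.138, -0.0, -1.097]
force: [2.1, 0.1, -4.5]
grip_width: 0.0153
```

```bash
python3 st.py;python3 rel.py w18
```

```text
t 14.38 wrenchyaw 0.474 z 0.1482 bolt in tool [ -1.  -85.8] F [ 2.1  0.1 -4.5] Mz -0.124  Tbolt -0.043  q6 1.09 tilt [0.0037 0.0017] w 0.0153
```

View pics/w18z.png

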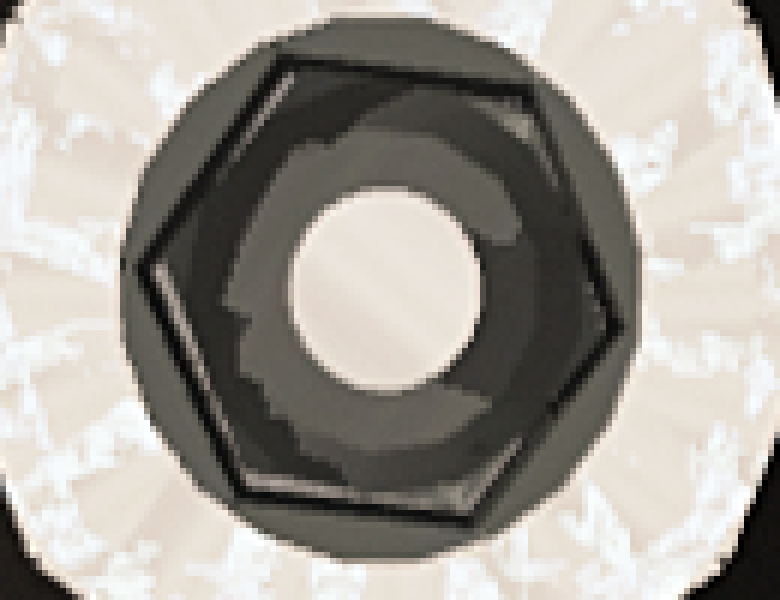

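Call:
move_arm:
  rows: "-8.4 -1.4 1.2 -0.003 0 0.1;-8.4 -0.3 0 0 0 0.1;-8.4 -0.3 0 0 0 0.1;0 0 0 0 0 0"

```text
time_s: 14.92
ee_pos: [0.5188, 0.0596, 0.1472]
eef_rot: [-3.141, 0.001, -1.412]
force: [4.1, -1.5, -4.8]
grip_width: 0.0155
```

```bash
python3 st.py;python3 rel.py w19
```

```text
t 14.93 wrenchyaw 0.159 z 0.1472 bolt in tool [ -0.5 -85.4] F [ 4.1 -1.5 -4.8] Mz -0.190  Tbolt -0.002  q6 1.46 tilt [0.0006 0.0009] w 0.0155
```

View pics/w19.png

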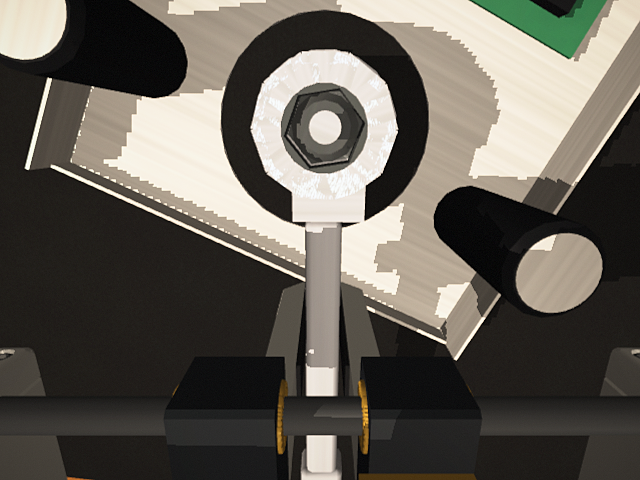

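```bash
cat > tq.py <<'E'
from st import *
T=[];FF=[]
for i in range(4):
    o=sensors.get_obs();p=o["ee_pos"];r=p[:2]-C;F=o["force"];T.append(o["moment"][2]+r[0]*F[1]-r[1]*F[0]);FF.append(F)
    c=camera("wrist")
print("mean T",np.mean(T).round(3),np.std(T).round(3),np.mean(FF,0).round(2))
E
python3 tq.py
```

```text
t 14.97 wrenchyaw 0.160 z 0.1472 bolt in tool [ -0.7 -85.4] F [ 2.8 -1.6 -4.3] Mz -0.200  Tbolt -0.029  q6 1.45 tilt [0.0005 0.0008] w 0.0157
mean T 0.017 0.051 [ 2.61 -0.89 -4.55]
```

Call:
move_arm:
  rows: "-7.8 -1.1 0.3 0 0 0.1;-8.4 -0.3 0 0 0 0.1;0 0 0 0 0 0"

```text
time_s: 15.55
ee_pos: [0.5184, 0.0753, 0.1466]
eef_rot: [3.14, 0.001, -1.614]
force: [2.1, 0.9, -2.9]
grip_width: 0.0158
```

```bash
python3 tq.py; python3 rel.py w20
```

```text
t 15.55 wrenchyaw -0.043 z 0.1466 bolt in tool [ -1.9 -84.7] F [ 2.1  0.9 -2.9] Mz 0.137  Tbolt 0.060  q6 1.69 tilt [-0.001   0.0015] w 0.0158
mean T 0.058 0.046 [ 2.03  1.38 -3.92]
```

View pics/w20z.png

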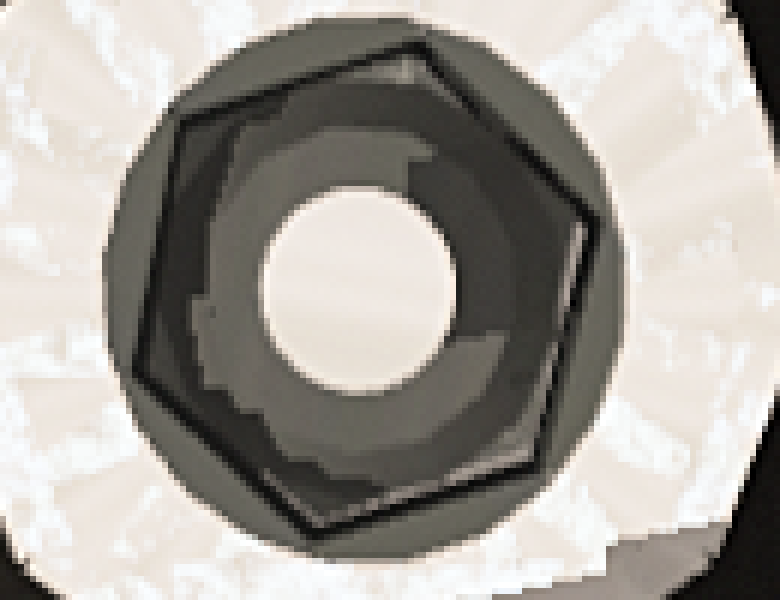

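Call:
move_arm:
  rows: "-8.6 -0.3 0 0 0 0.1;-8.4 -0.3 0 0 0 0.1;-8.4 -0.3 0 0 0 0.1;0 0 0 0 0 0"

```text
time_s: 16.3
ee_pos: [0.5232, 0.1001, 0.1467]
eef_rot: [3.141, 0.002, -1.919]
force: [3.3, 2.0, -4.2]
grip_width: 0.0156
```

```bash
python3 tq.py; python3 rel.py w21
```

```text
t 16.30 wrenchyaw -0.348 z 0.1467 bolt in tool [ -2.3 -84.1] F [ 3.3  2.  -4.2] Mz 0.411  Tbolt 0.166  q6 2.04 tilt [-0.0004  0.0019] w 0.0156
mean T 0.118 0.048 [ 2.68  3.06 -4.38]
```

View pics/w21z.png

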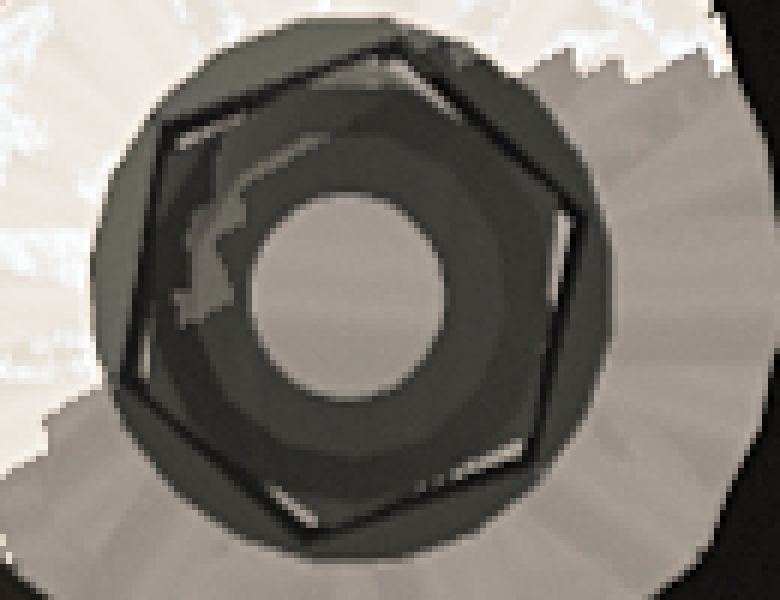

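Call:
move_arm:
  rows: "-8.4 -0.3 0 0 0 0.1;-8.4 -0.3 0 0 0 0.1;0 0 0 0 0 0"

```text
time_s: 16.92
ee_pos: [0.5303, 0.1153, 0.1469]
eef_rot: [3.14, 0.002, -2.123]
force: [3.5, 4.1, -4.5]
grip_width: 0.0154
```

```bash
python3 tq.py
```

```text
t 16.93 wrenchyaw -0.553 z 0.1469 bolt in tool [ -2.7 -83.9] F [ 3.5  4.1 -4.5] Mz 0.553  Tbolt 0.111  q6 2.27 tilt [-0.0004  0.0027] w 0.0154
mean T 0.107 0.016 [ 3.07  4.65 -4.52]
```

Call:
move_arm:
  rows: "7.3 -0.3 0 0 0 -0.1;8.4 -0.7 0 0 0 -0.1;8.4 -0.7 0.1 0 0 -0.1;8.4 -0.7 0.1 0 0 -0.1;8.4 -0.7 0.1 0 0 -0.1;8.4 -0.7 0.1 0 0 -0.1;8.4 -0.7 0.1 0 0 -0.1;8.4 -0.7 0.1 0 0 -0.1;8.4 -0.7 0.1 0 0 -0.1;8.4 -0.7 0.1 0 0 -0.1;2.5 0 0 0 0 -0.03;0 0 0 0 0 0"

```text
time_s: 18.62
ee_pos: [0.53, 0.0285, 0.1462]
eef_rot: [3.141, 0.005, -1.055]
force: [2.7, 5.5, -3.9]
grip_width: 0.0152
```

```bash
python3 tq.py; python3 rel.py w22
```

```text
t 18.62 wrenchyaw 0.516 z 0.1462 bolt in tool [ -3.2 -85.8] F [ 2.7  5.5 -3.9] Mz 0.196  Tbolt -0.080  q6 1.04 tilt [-0.0033  0.0043] w 0.0152
mean T 0.024 0.078 [ 3.45  4.83 -3.6 ]
```

View pics/w22z.png

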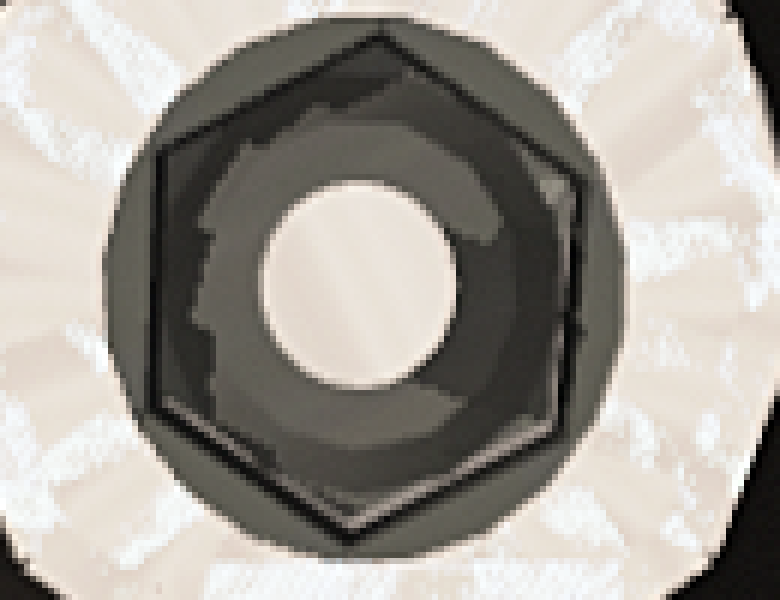

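Call:
move_arm:
  rows: "-8 -1.2 0 0 0.005 0.08;-7 -0.2 0 0 0 0.08;0 0 0 0 0 0"

```text
time_s: 19.25
ee_pos: [0.5239, 0.0423, 0.1463]
eef_rot: [3.14, 0.0, -1.22]
force: [3.8, 1.7, -4.5]
grip_width: 0.0151
```

```bash
python3 tq.py; python3 rel.py w23
```

```text
t 19.25 wrenchyaw 0.350 z 0.1463 bolt in tool [ -2.2 -85.1] F [ 3.8  1.7 -4.5] Mz 0.199  Tbolt 0.183  q6 1.23 tilt [-0.0012 -0.0002] w 0.0151
mean T 0.102 0.049 [ 4.13  2.92 -4.32]
```

View pics/w23z.png

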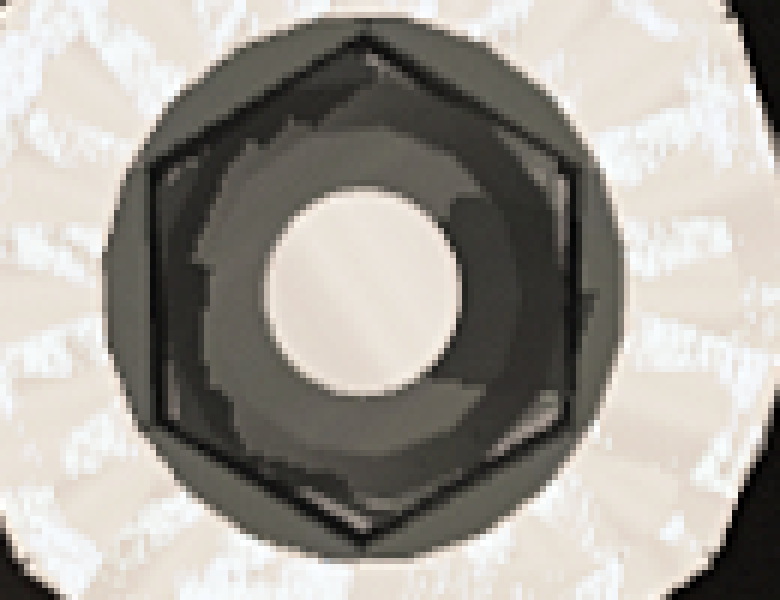

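Call:
move_arm:
  rows: "-7.5 -0.6 0 0 0 0.08;-7 -0.2 0 0 0 0.08;0 0 0 0 0 0"

```text
time_s: 19.88
ee_pos: [0.5203, 0.0556, 0.1464]
eef_rot: [3.141, -0.0, -1.384]
force: [3.5, 2.6, -4.4]
grip_width: 0.0152
```

```bash
python3 tq.py
```

```text
t 19.88 wrenchyaw 0.187 z 0.1464 bolt in tool [ -2.3 -84.7] F [ 3.5  2.6 -4.4] Mz 0.223  Tbolt 0.068  q6 1.42 tilt [-0.001  -0.0002] w 0.0152
mean T 0.108 0.041 [ 3.75  2.3  -4.48]
```

Call:
move_arm:
  rows: "-7.3 -0.4 0 0 0 0.08;-7 -0.2 0 0 0 0.08;0 0 0 0 0 0"

```text
time_s: 20.45
ee_pos: [0.5187, 0.0693, 0.1463]
eef_rot: [3.14, -0.0, -1.546]
force: [2.4, 3.0, -4.2]
grip_width: 0.0156
```

```bash
python3 tq.py
```

```text
t 20.45 wrenchyaw 0.025 z 0.1463 bolt in tool [ -2.2 -84.5] F [ 2.4  3.  -4.2] Mz 0.240  Tbolt -0.004  q6 1.61 tilt [-0.0017 -0.0004] w 0.0156
mean T 0.104 0.079 [ 3.03  2.67 -4.43]
```

Call:
move_arm:
  rows: "-7.3 -0.4 0 0 0 0.08;-7 -0.2 0 0 0 0.08;0 0 0 0 0 0"

```text
time_s: 21.02
ee_pos: [0.5194, 0.0826, 0.1462]
eef_rot: [3.139, -0.001, -1.707]
force: [3.1, 1.3, -3.4]
grip_width: 0.0153
```

```bash
python3 tq.py
```

```text
t 21.02 wrenchyaw -0.136 z 0.1462 bolt in tool [ -2.4 -84.1] F [ 3.1  1.3 -3.4] Mz 0.408  Tbolt 0.269  q6 1.80 tilt [-0.0026 -0.001 ] w 0.0153
mean T 0.265 0.026 [ 2.68  1.4  -3.97]
```

Call:
move_arm:
  rows: "-4.2 -0.2 0 0 0 0.045;0 0 0 0 0 0"

```text
time_s: 21.48
ee_pos: [0.5199, 0.0861, 0.1461]
eef_rot: [3.138, -0.002, -1.751]
force: [2.1, 1.4, -2.9]
grip_width: 0.0155
```

```bash
python3 tq.py;python3 rel.py w24
```

```text
t 21.48 wrenchyaw -0.180 z 0.1461 bolt in tool [ -2.6 -84. ] F [ 2.1  1.4 -2.9] Mz 0.567  Tbolt 0.425  q6 1.85 tilt [-0.0035 -0.0011] w 0.0155
mean T 0.361 0.048 [ 1.51  1.37 -2.98]
```

Call:
move_arm:
  rows: "-3 -0.1 0 0 0 0.035;0 0 0 0 0 0"

```text
time_s: 21.98
ee_pos: [0.5205, 0.0889, 0.1461]
eef_rot: [3.138, -0.002, -1.786]
force: [2.1, 0.1, -2.3]
grip_width: 0.0151
```

```bash
python3 tq.py;python3 rel.py w25
```

```text
t 21.98 wrenchyaw -0.215 z 0.1461 bolt in tool [ -2.7 -84. ] F [ 2.1  0.1 -2.3] Mz 0.570  Tbolt 0.531  q6 1.89 tilt [-0.0038 -0.0011] w 0.0151
mean T 0.469 0.038 [ 1.38  0.75 -2.9 ]
```

View pics/w25.png

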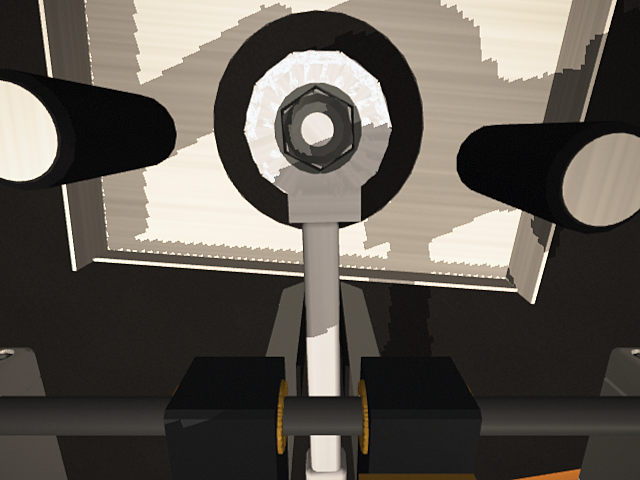

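Call:
move_arm:
  rows: "8 -0.5 0 0.003 0 -0.09;8 -0.5 0 0 0 -0.09;0 0 0 0 0 0"

```text
time_s: 22.6
ee_pos: [0.5186, 0.0733, 0.1461]
eef_rot: [3.141, 0.0, -1.601]
force: [1.8, 4.9, -4.3]
grip_width: 0.0158
```

```bash
python3 tq.py;python3 rel.py w26
```

```text
t 22.60 wrenchyaw -0.030 z 0.1461 bolt in tool [ -2.9 -84.4] F [ 1.8  4.9 -4.3] Mz 0.377  Tbolt -0.036  q6 1.67 tilt [-0.0006  0.0001] w 0.0158
mean T 0.073 0.065 [ 2.14  3.88 -4.  ]
```

View pics/w26z.png

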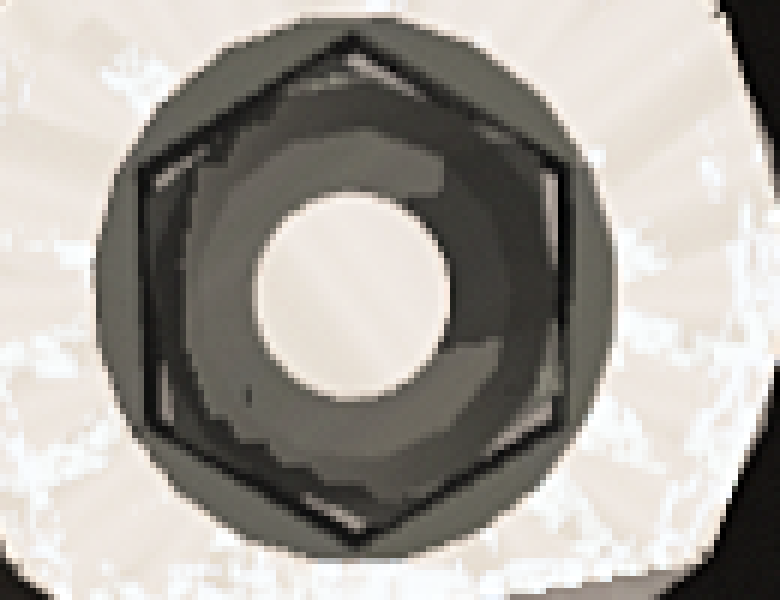

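Call:
move_arm:
  rows: "3.9 -0.6 0 0 0 -0.06;0 0 0 0 0 0;0 0 -3 0 0 0;0 0 -4 0 0 0;0 0 -4 0 0 0;0 0 0 0 0 0"

```text
time_s: 23.6
ee_pos: [0.5186, 0.0696, 0.1575]
eef_rot: [3.139, -0.001, -1.546]
force: [-0.6, 1.2, -4.8]
grip_width: 0.0158
```

```bash
python3 tq.py;python3 rel.py w27
```

```text
t 23.60 wrenchyaw 0.025 z 0.1575 bolt in tool [ -1.9 -84.6] F [-0.6  1.2 -4.8] Mz 0.028  Tbolt -0.077  q6 1.61 tilt [-0.003  -0.0012] w 0.0158
mean T -0.022 0.034 [-0.34  0.21 -4.2 ]
```

View pics/w27z.png

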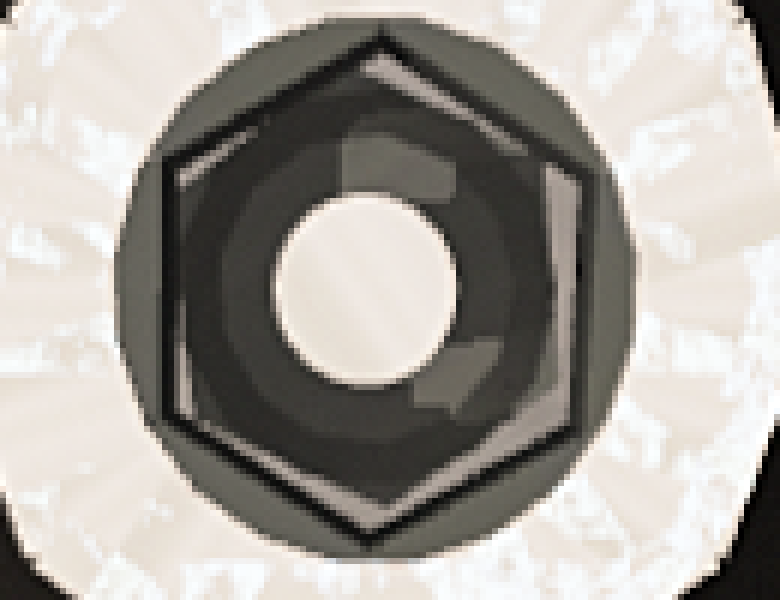

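Call:
move_arm:
  rows: "0 0 -20 0.003 0 0;0 0 -30 0 0 0;0 0 -30 0 0 0;20 1 0 0 0 0;40 3 0 0 0 0;40 3 0 0 0 0;40 3 0 0 0 0;40 3 0 0 0 0;40 3 0 0 0 0;40 3 0 0 0 0;30 0 0 0 0 -0.04;20 0 0 0 0 -0.05;0 0 0 0 0 0;0 0 0 0 0 0"

```text
time_s: 25.6
ee_pos: [0.5064, -0.2498, 0.2379]
eef_rot: [3.137, 0.001, -1.454]
force: [-0.5, -0.1, -3.5]
grip_width: 0.0157
```

```bash
python3 -c "
from h import *
look('wrist','w28');look('top','t28')
goto([.5013,-.2665,.175],-1.457)"
```

```text
t 25.7 shift [16.1  6.9 63.1] rot [0.0044 0.0002 0.0038] F [ 0.7 -0.2 -4.7] M [ 0.04 -0.06  0.03] w 0.0153 q [-0.52  0.39  1.55 -0.    1.2   0.93]
```

View pics/w28.png

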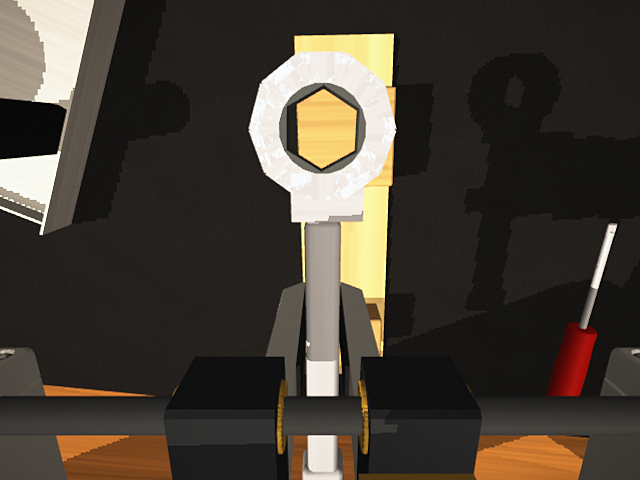

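Call:
move_arm:
  rows: "8 3.5 10 0.0044 0 0.004;8 3.5 25 0 0 0;0 0 25 0 0 0;0 0 0 0 0 0;0 0 0 0 0 0"

```text
time_s: 26.32
ee_pos: [0.501, -0.2664, 0.1759]
eef_rot: [-3.14, -0.0, -1.457]
force: [0.2, -0.6, -4.0]
grip_width: 0.0155
```

```bash
python3 -c "
from h import *
goto([.5013,-.2665,.1272],-1.457)"
```

```text
t 26.32 shift [ 0.1 -0.2 48.7] rot [-0.0012 -0.0002  0.0001] F [ 0.2 -0.6 -4. ] M [-0.02 -0.06  0.01] w 0.0155 q [-0.55  0.47  1.6   0.    1.07  0.9 ]
```

Call:
move_arm:
  rows: "0 0 15 0 0 0;0 0 15 0 0 0;0 0 12 0 0 0;0 0 3 0 0 0;0 0 0 0 0 0;0 0 0 0 0 0"

```text
time_s: 27.08
ee_pos: [0.5016, -0.2666, 0.129]
eef_rot: [-3.139, -0.001, -1.457]
force: [-1.3, 0.3, -4.6]
grip_width: 0.0157
```

```bash
python3 -c "
from h import *
goto([.5013,-.2665,.1272],-1.457);look('wrist','w29')"
```

```text
t 27.07 shift [-0.1  0.3  1.8] rot [-0.0028 -0.0014  0.0004] F [-1.3  0.3 -4.6] M [ 0.06 -0.05  0.02] w 0.0157 q [-0.55  0.54  1.62  0.    0.98  0.9 ]
```

View pics/w29.png

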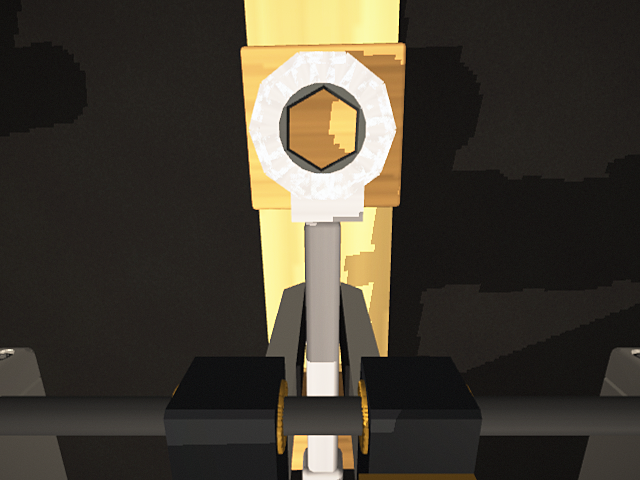

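Call:
move_arm:
  rows: "0 0.3 1.8 -0.0028 -0.0014 0;0 0 0.3 0 0 0;0 0 0 0 0 0"

```text
time_s: 27.5
ee_pos: [0.5015, -0.2667, 0.1275]
eef_rot: [-3.141, -0.001, -1.457]
force: [0.1, 0.2, -4.4]
grip_width: 0.0154
```

```bash
python3 -c "
from h import *
goto([.5013,-.2665,.1272],-1.457)"
```

```text
t 27.5 shift [-0.2  0.1  0.3] rot [-0.0008 -0.0007  0.0005] F [ 0.1  0.2 -4.4] M [ 0.04 -0.04 -0.  ] w 0.0154 q [-0.55  0.54  1.62 -0.    0.98  0.9 ]
```

Call:
move_arm:
  rows: "0 0 0.6 0 0 0;0 0 0 0 0 0"

```text
time_s: 27.75
ee_pos: [0.5015, -0.2668, 0.1272]
eef_rot: [-3.141, -0.001, -1.457]
force: [-1.4, -0.3, -3.0]
grip_width: 0.0153
```

```bash
python3 -c "
from h import *
goto([.5013,-.2665,.1272],-1.457)"
```

```text
t 27.75 shift [-0.3  0.2  0. ] rot [-0.0009 -0.0008  0.0004] F [-1.4 -0.3 -3. ] M [0.12 0.09 0.05] w 0.0153 q [-0.55  0.54  1.62 -0.    0.98  0.9 ]
```

Contact with the rest is beginning. I press slightly further, then release with a moderate opening.

Call:
move_arm:
  rows: "0 0 0.5 0 0 0;0 0 0 0 0 0"

```text
time_s: 28.0
ee_pos: [0.5015, -0.2668, 0.1272]
eef_rot: [-3.141, -0.001, -1.457]
force: [-0.7, 0.1, -3.2]
grip_width: 0.0156
```

Call:
move_arm:
  rows: "0 0 0 0 0 0;0 0 0 0 0 0;0 0 0 0 0 0;0 0 0 0 0 0"
  grip: 0

```text
time_s: 28.5
ee_pos: [0.502, -0.2671, 0.1276]
eef_rot: [-3.139, -0.002, -1.457]
force: [-0.4, -0.5, -1.1]
grip_width: 0.0467
```

```bash
python3 -c "
from h import *
goto([.5013,-.2665,.1272],-1.457);look('wrist','w30')"
```

```text
t 28.5 shift [-0.6  0.6  0.4] rot [-0.0026 -0.0021  0.0004] F [-0.4 -0.5 -1.1] M [-0.02  0.   -0.02] w 0.0467 q [-0.55  0.54  1.62 -0.    0.98  0.9 ]
```

View pics/w30.png

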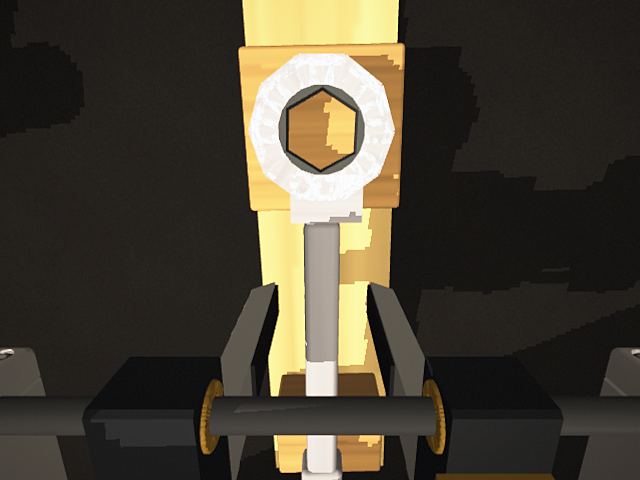

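The wrench lies centred on the rest and the jaws are clear on both sides. Retracting upward, then checking with the wrist and top cameras.

Call:
move_arm:
  rows: "0 0 -20 0 0 0;0 0 -40 0 0 0;0 0 -40 0 0 0;0 0 -40 0 0 0;0 40 -20 0 0 0;0 50 0 0 0 0;0 0 0 0 0 0"

```text
time_s: 29.42
ee_pos: [0.4098, -0.277, 0.2926]
eef_rot: [-3.139, -0.003, -1.456]
force: [0.4, -0.2, -0.3]
grip_width: 0.0469
```

```bash
python3 - <<'E'
from h import *
o,c,R,t=look('wrist','w31');P=cloud(c,R,t)
look('side','s31')
o,c,R,t=look('top','t31');cv2.imwrite("pics/t31c.png",cv2.resize(c["color"][130:330,100:530],None,fx=1.85,fy=1.85,interpolation=cv2.INTER_CUBIC))
goto([.5013,-.2665,.1272],-1.457)
E
```

```text
t 29.57 shift [-1.000e-01 -8.940e+01  1.651e+02] rot [-0.0022 -0.0022  0.003 ] F [0.8 0.2 0.3] M [ 0.01  0.03 -0.  ] w 0.0468 q [-0.67  0.19  1.68 -0.    1.27  0.79]
```

View pics/w31.png

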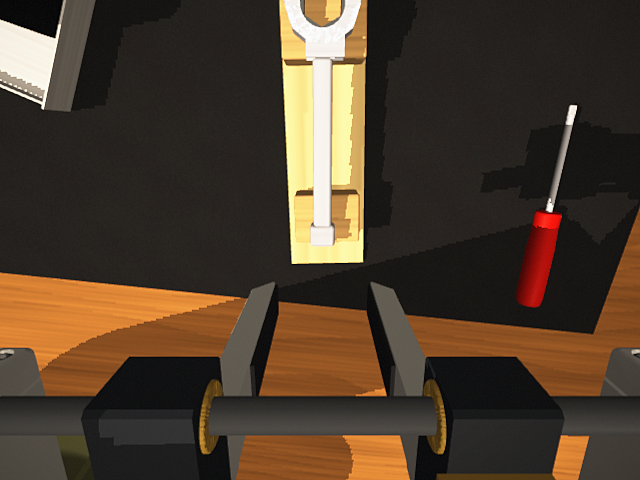

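View pics/t31c.png

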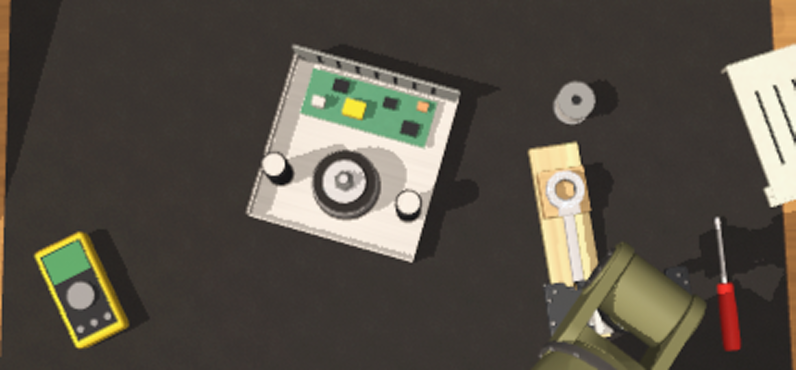

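```bash
python3 -c "
from station import ctrl
print(ctrl.hand_in())"
```

```text
the job is handed in; nothing more can be done
None
```

The nut is tightened to about 0.47 Nm and the wrench is back on its rest. I handed the job in at about 29.6 s of the 67 s allowed; no verdict was reported.

**Tightening:** I seated the ring over the nut using the wrist camera and made three clockwise strokes, with the ratchet slipping on each return. While the nut ran, the torque about the bolt stayed near the 0.12 Nm friction. On the third stroke it rose in steps to 0.27, 0.36 and 0.47 Nm, which I took as the nut reaching its stop. I then swung back to release the torque, lifted the wrench off, laid it on the rest and let go.

**Last checks:**
- **Wrench:** it lies flat and centred on both blocks, in the pose it had at the start, and the gripper is clear of it.
- **Bench:** the chassis, cans, meter, spool and screwdriver look unmoved in the top view.
- **Forces:** no large ones showed; the tool reading stayed below about 10 N at every check.

**Not directly confirmed:**
- **Nut and transformer angles:** I judged "home" and "snug" from the torque rise and the swing angles, because the two joint angles can't be read.
- **Torque value:** single readings scattered by about 0.05 Nm, with the highest at 0.53 Nm. That is below the 0.77 Nm limit.
- **Wrench in the grip:** it shifted by about 0.02 rad under load and sprang back once unloaded.

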